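Free a key-interlocked isolator and switch it on

ROBOT

A 6-joint arm with a two-finger parallel gripper is mounted at the origin on the work surface. World frame = base frame: x ahead of the robot, y to its left, z up, the work surface at z = 0. Lengths are in m, angles in rad, forces in N, time in s.
With the tool pointing down it reaches from about 0.35 to 0.85 m from the base axis. Payload 8.1 kg.
Tool frame: the origin (TCP) lies between the finger pads; the fingertips stand 14 mm ahead of it and the grasp point (between the pads) lies 5 mm behind it; z points along the fingers, y is the direction in which the jaws open and shut (so a half turn about z gives the same grasp; the last joint's range is limited). The gripper opens to 85 mm and grips with 20 to 120 N. Pads are 22 mm wide; open, the fingers measure 114 mm over their backs; the gripper's body (76 mm by 85 mm) begins 54 mm behind the grasp point. The pads swing forward as they close: fully open they stand 13 mm farther back than shut.
Start: joints at [1.199, 0.13, 1.488, -0, 1.523, -0.085], TCP at [0.17, 0.576, 0.245] pointing down, gripper open.
Joint ranges: [-2.96, 2.96], [-0.89, 2.26], [0.02, 2.5], [-1.34, 4.48], [0, 2.73], [-2.66, 2.66]. Speed limits (rad/s): [2.39, 2.39, 2.79, 3.14, 3.14, 3.14].

INTERFACE

Orientations are given as a rotation vector (axis times angle).
In Python, from station import read_state, imaging, arm gives the robot as it stands.
- The arm moves only by the tool move_arm, never from a script. Its argument "rows" is a list of rows, each an object of numbers: "tx", "ty", "tz": the shift along the tool's x, y, z in mm; "twist": the turn about the tool's z in rad. In form: [{"tx": .., "ty": .., "tz": .., "twist": ..}, ...]. A call has exactly 10 rows; each row shifts and turns the pose as measured when the row begins, along the tool's axes as they then stand; what a row does not reach is not made up. A row lasts 1/8 s, in which the tool goes at most 62.5 mm and 10.7 degrees, less where a joint would pass 70% of its speed; a pose out of reach is approached as far as the arm can. A call with a gripper value outside its range is refused whole. "grip" is the opening, from 0 (shut) to 1 (fully open), set as the call begins (left out, the last holds). The fingers move at their own pace and stop on an object; "grip_force" is the grip in N (left out, the last holds). Time passes only in rows, so rows that do not move let the fingers close, or fill a call up. It gives the time, the measured TCP pose, the force and the opening at its end, in the units of the state.
- read_state(): the state, without advancing time (a new reading comes with each control period).
- imaging.read_camera(name): name is "scene" or "top"; returns a dict with "frame" (480x640x3 uint8, red, green, blue), "intrinsics" (3x3 intrinsics, pixels), "k1" (the pictures are not rectified: a ray, as slopes to the right and down, at radius r is drawn at 1 + k1 r^2 times it, then the intrinsics apply), "R" (3x3) and "t" (3): a world point X has camera coordinates R X + t. Camera axes: x right, y down, z forward; pixel columns grow to the right and rows downward; lengths in m; the calibration is good to about 2 mm. A picture is of the moment at which its call begins. There is no depth.
- arm.sign_off(): hands the job in, once; it reports no verdict.
The state is a dict: "time_s": time; "q": joint angles; "joint_vel": joint speeds; "effort": joint torques, N m; "tool_pos": TCP position; "orientation": TCP orientation; "wrist_force": force on the tool from outside, world axes, zero at the start; "ft_torque": the same for the moment, N m; "grip_width": finger opening in m.
Only numpy, scipy, OpenCV 4.12 (cv2) and the standard library are available. Lean on these libraries where they do the work, as an engineer would, in place of code of your own. Each camera call takes 0.05 s, during which the arm holds its last target.

TASK

The fat extractor's supply isolator is held off by a key-operated bolt lock: take the red key out of the key stand, push it fully home into the lock and turn it clockwise to its stop so that the bolt draws out of the isolator's disc, then turn the red isolator handle clockwise to its ON stop. The lock is bolted up only roughly in place, so feel for the keyway with light pressure: pressing the key on the lock with more than 25 N (about 2.5 kg), or wrenching it on against its stop, damages it. Leave the red key in the lock and everything else on the bench, the other two keys included, where it is.

Things in the scene. Friction and masses are not known exactly. Their poses are not given: they have to be found in the camera images.
- station: Isolator station: grey steel box with white lid, fixed on the bench, 160 (its x) x 240 (its y) x 70 mm high; origin under its centre, z up. On the lid stand the isolator (axis at x 0, y +60 mm: red bar handle over a 90 mm steel disc with one notch, yellow plate) and the bolt lock (nominally at x 0, y -42 mm). Two lamps 8 mm high at x 66, y -18 and +4 mm.
- lock_nominal (a point): Nominal centre of the lock barrel's face (x 0, y -42, z 97.5 mm on the station), axes as the station's. The real lock is held through slotted holes and sits up to 4 mm off this point along x and along y (not measured, constant in a run). Lock: dark steel, 52 x 52 mm, face at z 97; barrel: round, brass, 36 mm; its keyway is a central slot 13.6 x 8.6 mm, 1 mm chamfer.
- barrel (a joint): Lock barrel, turned by the key: at 0 the keyway's long side lies along the station's x; grows clockwise seen from above to a hard stop at 1.31 rad (75 degrees); starts at 0 to 0.06. Friction about 0.1 N m; stays where left. It draws back, 12 mm per rad, the 10 mm steel bolt that runs along the lid (top at z 81 mm) into the notch of the isolator's disc.
- isolator (a joint): Isolator handle: 0 = OFF, grows clockwise seen from above to a hard stop at 1.05 rad (60 degrees) = ON. Friction about 0.18 N m; it stays where it is left. While the bolt is in the notch it has only 0.1 to 0.25 rad of play.
- handle_top (a point): Centre of the top of the isolator's red bar handle, on the isolator's axis, 114 mm above the bench. The bar is 66 x 14 mm and 30 mm high (z 84 to 114 mm), free on both sides; below it a round red hub, 48 mm diameter, top at z 85 mm. The frame turns with the handle: x along the bar (along the station's x at joint value 0), z up.
- key_red: Red key, upright in the stand. Origin: tip of its stem; z up along the key. Brass stem 12 (x) x 7 (y) mm, 20 mm long; collar 20 x 12 x 4 mm (z 20 to 24); red grip plate 30 (x) x 8 (y) x 30 mm (z 24 to 54), pinched across its 8 mm. Works either way round; 60 g or so. Fully home, the collar rests on the barrel's face, the tip 77.5 mm above the bench.
- key_stand: Wooden block fixed on the bench, 160 (its x) x 54 x 32 mm, holding three upright keys in a row along its x at -48, 0 and +48 mm, in random order. Their sockets are 16 x 11 mm and 26 mm deep; the keys' collars rest on its top, grip plates along its x. Origin: centre of its underside.
- key_blue: Key like the red one with blue grip, in the stand; not to be disturbed.
- key_yellow: Key like the red one with yellow grip, in the stand; not to be disturbed.
- beaker: Glass beaker, 66 mm diameter, 90 mm high; origin under its centre; not to be disturbed.
- wash_bottle: White wash bottle with red spout, 66 mm diameter, 195 mm high; origin under its centre; not to be disturbed.
- reagent: Amber reagent bottle, 68 mm diameter, 140 mm high; origin under its centre; not to be disturbed.
- crucible: White porcelain crucible, 56 mm diameter, 36 mm high; origin under its centre; not to be disturbed.
- screwdriver: Screwdriver lying on the bench, along its x; not to be disturbed.
- tip_box: Blue pipette tip box, 80 x 115 x 56 mm; origin under its centre; not to be disturbed.

How it is judged:
On the way, in this order (a step that is already met when the one before it is completed fails the run):
1. the red key is fully home in the lock's keyway, collar down on the barrel (z of key_red in the frame of station below 0.082 m and x of key_red in the frame of station between -0.008 and 0.008 m and y of key_red in the frame of station between -0.05 and -0.034 m and angle between key_red's own z axis and vertical below 0.12 rad), for 0.2 s.
2. the key and barrel are turned clockwise to the stop (beyond 1.2 rad) with the key home and the isolator still off (all of step 1 and value of joint barrel above 1.2 rad and value of joint isolator below 0.4 rad), for 0.1 s.
3. the isolator handle is turned to ON (beyond 0.97 rad) (value of joint isolator above 0.97 rad), for 0.2 s.
At the end, for the whole second after the job is handed in: the red key stands fully home in the lock (its tip less than 82 mm above the bench and within 8 mm along x and y of the nominal barrel axis, upright within 0.12 rad), the barrel is beyond 1.2 rad, the isolator beyond 0.97 rad, all at rest (all of step 1 and value of joint barrel above 1.2 rad and value of joint isolator above 0.97 rad and velocity of joint isolator below 0.02 rad/s and linear speed of key_red below 0.01 m/s); the robot touches nothing.
It fails at once if the key is pressed on the lock with more than 30 N before its tip is in the keyway (contact force between key_red and station above 30 N and z of key_red in the frame of station above 0.092 m).
It fails at once if the key is jammed or wrenched in the lock: its contact forces there add up to more than 60 N (contact force between key_red and station above 60 N).
It fails at once if the blue or yellow key is moved more than 20 mm (distance of any of key_blue, key_yellow from where it was at the start of the episode above 0.02 m).
It fails at once if another thing on the bench (beaker, wash bottle, reagent bottle, crucible, screwdriver, tip box) is moved more than 30 mm (distance of any of beaker, wash_bottle, reagent, crucible, screwdriver, tip_box from where it was at the start of the episode above 0.03 m).
It also fails if it takes over 72 s, if anything falls off the work surface, if the arm or the gripper's body presses on something with over 40 N, if the wrist force passes 120 N, or if a joint passes its speed limit or range.

## Working session

There is one attempt and no reset: what is moved stays moved. The work goes in short steps, Python scripts to look and compute and a tool call to move; the robot and the scene stay as the last step left them, time stands still between calls to the robot, and variables do not carry over. Pictures are saved under pics/ and viewed, and the job is handed in when it is done.

Besides the shell and the picture viewer there is one more tool, called after "Request:" as name([rows], argument=value, ...), one row to a line, values as JSON. move_arm: Moves the arm, as the interface text tells. Its arguments: {"type":"object","properties":{"rows":{"type":"array"},"grip":{"type":"number"},"grip_force":{"type":"number"}},"required":["rows"]}

```bash
mkdir -p pics; ls; cat > h.py <<'E'
import numpy as np, cv2, json
from scipy.spatial.transform import Rotation as Ro
from station import read_state, imaging, arm
def cam(n,save=None):
    c=imaging.read_camera(n)
    if save: cv2.imwrite('pics/%s.png'%save, c['frame'][:,:,::-1]); np.savez('pics/%s.npz'%save,**{k:np.array(v) for k,v in c.items()})
    return c
def load(n): return dict(np.load('pics/%s.npz'%n))
def D(c): return np.array([float(c['k1']),0,0,0,0])
def proj(c,X):
    r,_=cv2.Rodrigues(np.array(c['R'],float))
    return cv2.projectPoints(np.array(X,float).reshape(-1,1,3),r,np.array(c['t'],float),np.array(c['intrinsics'],float),D(c))[0].reshape(-1,2)
def unproj(c,uv,z):
    p=cv2.undistortPoints(np.array(uv,float).reshape(-1,1,2),np.array(c['intrinsics'],float),D(c)).reshape(-1,2)
    R=np.array(c['R'],float);t=np.array(c['t'],float)
    C=-R.T@t; d=np.c_[p,np.ones(len(p))]@R
    return C+d*((z-C[2])/d[:,2])[:,None]
def crop(n,u0,v0,u1,v1,s,out):
    im=cv2.imread('pics/%s.png'%n)[v0:v1,u0:u1]
    cv2.imwrite('pics/%s.png'%out,cv2.resize(im,None,fx=s,fy=s,interpolation=cv2.INTER_CUBIC))
E
python3 - <<'E'
from h import *
for n in('scene','top'):
    c=cam(n,n+'0'); print(n,c['k1'],np.array(c['intrinsics']).tolist(),(-np.array(c['R']).T@np.array(c['t'])).tolist())
s=read_state(); print(s)
E
```

```text
pics
scene 0.03458106778490926 [[441.3354862196895, 0.0, 315.2236440901962], [0.0, 441.3354862196895, 250.56149578787273], [0.0, 0.0, 1.0]] [0.8948974118215216, 0.57977824677291, 0.8755485701104337]
top -0.04479767062572607 [[435.7436989008781, 0.0, 326.0820251459941], [0.0, 435.7436989008781, 239.67884654011525], [0.0, 0.0, 1.0]] [0.39621552317856024, -0.007342531790826251, 1.1767990908363448]
{'time_s': 0.1, 'q': array([ 1.19862507e+00,  1.31082073e-01,  1.48919426e+00, -3.53806431e-05,
        1.52301237e+00, -8.53827765e-02]), 'joint_vel': array([-0.00110597, -0.00155324, -0.00012739,  0.00024424,  0.00018206,
       -0.00080888]), 'effort': array([ 1.39525728e-03, -5.70934618e+01, -5.01950741e+01, -9.54413917e-05,
        7.73563050e-03, -2.37126090e-05]), 'tool_pos': array([0.16952729, 0.57504589, 0.24433834]), 'orientation': array([-4.48891184e-01, -3.10900208e+00,  2.60702950e-03]), 'wrist_force': array([-0.76975202, -0.75729674,  0.2449577 ]), 'ft_torque': array([-0.01105301, -0.00251119, -0.02399544]), 'grip_width': 0.08541286756277078}
```

View pics/scene0.png

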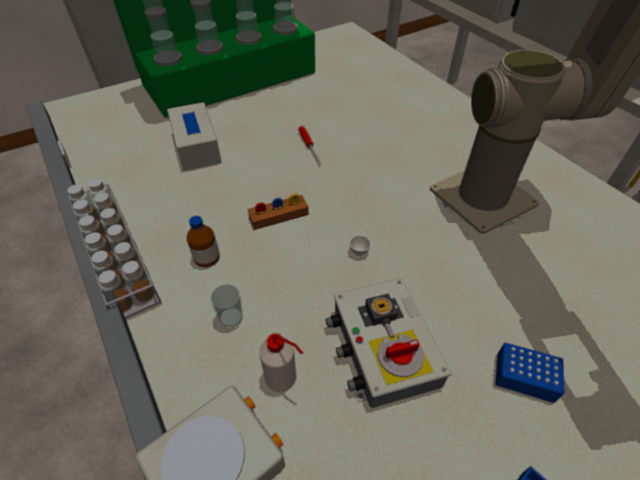

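View pics/top0.png

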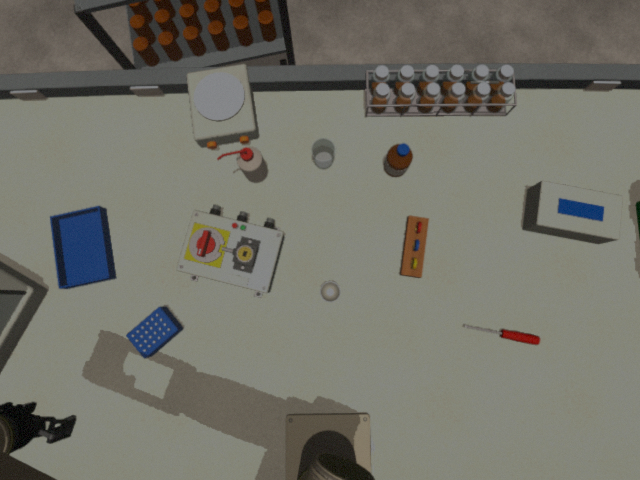

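The overview shows the station at about top (232,248) and the key stand at (415,246), with red at (418,227), blue at (416,245) and yellow at (415,263). I'll enlarge both.

```bash
python3 - <<'E'
from h import *
crop('top0',170,195,295,305,6,'t_st'); crop('top0',390,205,440,285,7,'t_key')
crop('scene0',320,270,455,410,5,'s_st'); crop('scene0',240,185,315,235,8,'s_key')
E
```

```text
(no output)
```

View pics/t_st.png

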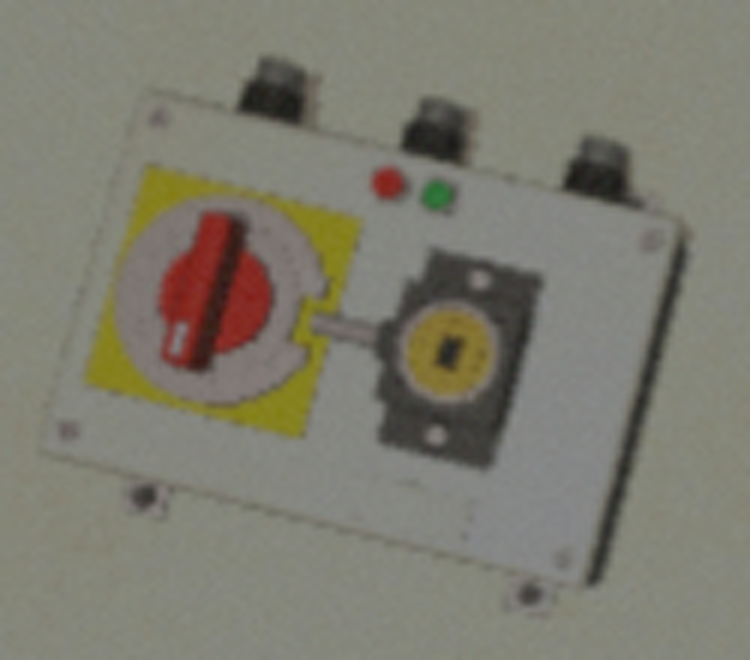

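View pics/t_key.png

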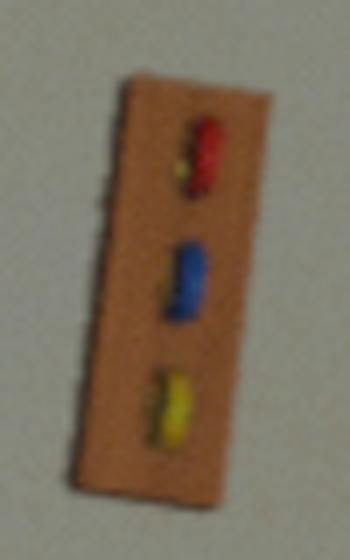

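View pics/s_st.png

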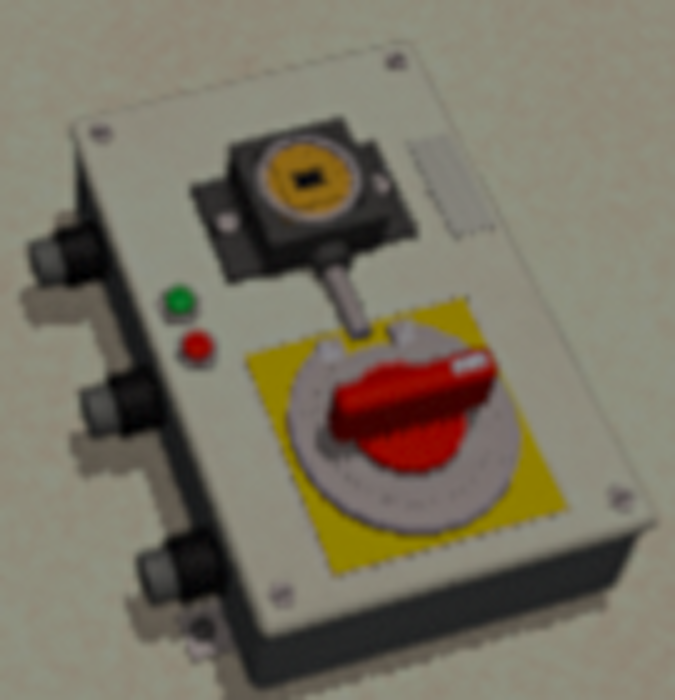

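View pics/s_key.png

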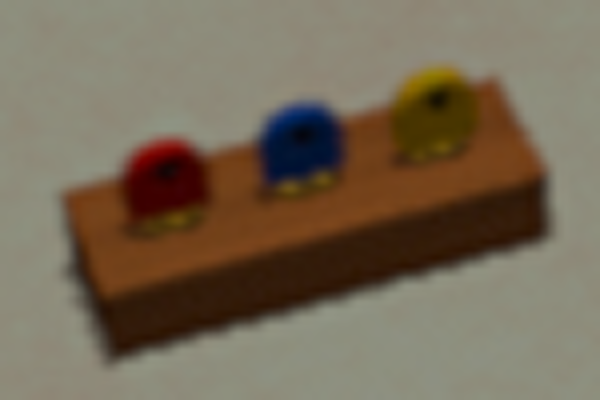

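```bash
cat > m1.py <<'E'
from h import *
from scipy.optimize import least_squares
def full(P,u0,v0,s): P=np.array(P,float); return (P+0.5)/s-0.5+np.array([u0,v0])
ct=load('top0'); cs=load('scene0')
def rect(a,b): return np.array([[a,b],[a,-b],[-a,-b],[-a,b]])
def fit(P,L):
    # fit pose to points P (n,2 world) local L
    f=lambda p:((np.c_[np.cos(p[2])*L[:,0]-np.sin(p[2])*L[:,1],np.sin(p[2])*L[:,0]+np.cos(p[2])*L[:,1]]+p[:2])-P).ravel()
    best=min((least_squares(f,[*P.mean(0),a]) for a in(-2,-.5,.8,2)),key=lambda r:r.cost)
    return best.x,best.fun.reshape(-1,2)*1e3
def loc(p,X): c,s=np.cos(p[2]),np.sin(p[2]); d=np.array(X)[:,:2]-p[:2]; return np.c_[c*d[:,0]+s*d[:,1],-s*d[:,0]+c*d[:,1]]*1e3
L=rect(.08,.12)
Pt=full([(148,92),(688,222),(590,585),(42,455)],170,195,6)
Ps=full([(260,635),(75,122),(410,42),(655,522)],320,270,5)
for c,P,kw,bar in((ct,Pt,full([(450,351)],170,195,6),full([(219,289)],170,195,6)),(cs,Ps,full([(309,179)],320,270,5),full([(413,392)],320,270,5))):
    W=unproj(c,P,.07)[:,:2]; p,r=fit(W,L); print('station',p.round(4),r.round(1).tolist())
    k=unproj(c,kw,.0975); print(' kw',k.round(4),loc(p,k).round(1))
E
cat > m2.py <<'E'
from m1 import *
Lk=rect(.08,.027)
# stand: top camera crop 7x off (390,205); scene crop 8x off (240,185)
# top: upper-left(133,75), upper-right(270,95), lower-right(218,508), lower-left(75,488)
Pt=full([(133,75),(270,95),(218,508),(75,488)],390,205,7)
Ps=full([(65,192),(108,298),(545,172),(495,80)],240,185,8)
# local: x axis along row, from yellow to red
Lt=np.array([[.08,.027],[.08,-.027],[-.08,-.027],[-.08,.027]])
for c,P,tops in((ct,Pt,full([(208,155),(190,280),(176,407)],390,205,7)),(cs,Ps,full([(165,143),(300,106),(437,72)],240,185,8))):
    W=unproj(c,P,.032)[:,:2]; p,r=fit(W,Lt); print('stand',p.round(4),r.round(1).tolist())
    z=.086; k=unproj(c,tops,z); print(' keys',k.round(4).tolist(),loc(p,k).round(1).tolist())
    cc,ss=np.cos(p[2]),np.sin(p[2]); print(' pred red',p[0]+cc*.048,p[1]+ss*.048)
E
python3 m2.py
```

```text
station [ 0.528   0.2407 -0.2518] [[-0.9, -0.4], [0.2, 2.0], [-0.6, 0.3], [1.2, -1.9]]
 kw [[0.5182 0.1991 0.0975]] [[  0.8 -42.8]]
station [ 0.5301  0.2468 -0.268 ] [[-1.7, -0.9], [0.5, -0.1], [0.6, 0.9], [0.5, 0.2]]
 kw [[0.5175 0.2013 0.0975]] [[ -0.1 -47.2]]
stand [ 0.5377 -0.2387 -0.1726] [[0.6, 0.6], [-0.2, -0.4], [-0.6, 0.0], [0.2, -0.2]]
 keys [[0.5801, -0.2422, 0.086], [0.5344, -0.2336, 0.086], [0.4886, -0.2266, 0.086]] [[42.3, 3.9], [-4.1, 4.5], [-50.5, 3.5]]
 pred red 0.5850019952916921 -0.24698249281367113
stand [ 0.5382 -0.2382 -0.1604] [[10.4, 53.5], [-7.6, -53.8], [-10.0, -51.5], [7.2, 51.8]]
 keys [[0.5915, -0.2269, 0.086], [0.5457, -0.2198, 0.086], [0.499, -0.2108, 0.086]] [[50.8, 19.6], [4.4, 19.4], [-43.1, 20.7]]
 pred red 0.5856307012969207 -0.24584607629303756
```

```bash
cat > m3.py <<'E'
from m1 import *
print('----')
Ps=full([(65,192),(108,298),(545,172),(495,80)],240,185,8)
Ls=np.array([[.08,-.027],[.08,.027],[-.08,.027],[-.08,-.027]])
Pt=full([(133,75),(270,95),(218,508),(75,488)],390,205,7)
Lt=np.array([[.08,.027],[.08,-.027],[-.08,-.027],[-.08,.027]])
for c,P,Lk,tops in((ct,Pt,Lt,full([(208,155),(190,280),(176,407)],390,205,7)),(cs,Ps,Ls,full([(165,143),(300,106),(437,72)],240,185,8))):
    W=unproj(c,P,.032)[:,:2]; p,r=fit(W,Lk); print('stand',p.round(4),r.round(1).tolist())
    k=unproj(c,tops,.066); print(' keys',k.round(4).tolist(),loc(p,k).round(1).tolist())
    cc,ss=np.cos(p[2]),np.sin(p[2]); print(' pred red',p[0]+cc*.048,p[1]+ss*.048)
St=full([(158,117),(652,238),(563,558),(68,430)],170,195,6)
Ss=full([(282,594),(101,132),(397,62),(622,497)],320,270,5)
for c,P in((ct,St),(cs,Ss)):
    W=unproj(c,P,.072)[:,:2]
    f=lambda q:(fit_l(q)-W).ravel()
    def fit_l(q):
        L=rect(q[3],q[4]); return np.c_[np.cos(q[2])*L[:,0]-np.sin(q[2])*L[:,1],np.sin(q[2])*L[:,0]+np.cos(q[2])*L[:,1]]+q[:2]
    r=least_squares(f,[*W.mean(0),-.25,.07,.11]); print('screws',r.x.round(4),(r.fun.reshape(-1,2)*1e3).round(1).tolist())
# lamps, handle, keyway in both, triangulated
def tri(a,b):
    # least squares over world point
    f=lambda X:np.r_[proj(ct,X)[0]-a,proj(cs,X)[0]-b]
    r=least_squares(f,[.52,.2,.1]); return r.x.round(4),r.fun.round(2)
F=lambda a,b:tri(full([a],170,195,6)[0],full([b],320,270,5)[0])
print('kw',F((450,351),(309,179)))
print('red lamp',F((388,183),(198,344)),'green',F((438,194),(180,299)))
E
python3 m3.py
```

```text
station [ 0.528   0.2407 -0.2518] [[-0.9, -0.4], [0.2, 2.0], [-0.6, 0.3], [1.2, -1.9]]
 kw [[0.5182 0.1991 0.0975]] [[  0.8 -42.8]]
station [ 0.5301  0.2468 -0.268 ] [[-1.7, -0.9], [0.5, -0.1], [0.6, 0.9], [0.5, 0.2]]
 kw [[0.5175 0.2013 0.0975]] [[ -0.1 -47.2]]
----
stand [ 0.5377 -0.2387 -0.1726] [[0.6, 0.6], [-0.2, -0.4], [-0.6, 0.0], [0.2, -0.2]]
 keys [[0.5834, -0.2465, 0.066], [0.537, -0.2378, 0.066], [0.4903, -0.2306, 0.066]] [[46.4, 0.2], [-0.9, 0.8], [-48.2, -0.1]]
 pred red 0.5850019952916921 -0.24698249281367113
stand [ 0.5382 -0.2382 -0.1625] [[1.7, 0.0], [1.0, -0.6], [-1.3, 2.0], [-1.5, -1.4]]
 keys [[0.5839, -0.2473, 0.066], [0.5368, -0.24, 0.066], [0.489, -0.2309, 0.066]] [[46.5, -1.6], [-1.1, -2.1], [-49.8, -0.8]]
 pred red 0.5856140742863434 -0.24594815995148683
screws [ 0.5288  0.2431 -0.2604  0.0701  0.1102] [[0.2, -0.6], [-0.2, 0.7], [0.1, -0.7], [-0.1, 0.5]]
screws [ 0.5292  0.246  -0.2583  0.0701  0.1096] [[-0.1, -0.2], [0.1, 0.5], [-0.4, -0.4], [0.3, 0.1]]
kw (array([0.5175, 0.2001, 0.0961]), array([-0.3 ,  0.35, -0.38, -0.04]))
red lamp (array([0.5932, 0.2314, 0.0745]), array([-0.15,  0.18, -0.19, -0.02])) green (array([0.5878, 0.2101, 0.0744]), array([-0.24,  0.29, -0.3 , -0.04]))
```

```bash
cat > go.py <<'E'
import sys
from h import *
def info(tgt=None):
    s=read_state(); R=Ro.from_rotvec(s['orientation']).as_matrix(); p=s['tool_pos']
    yaw=np.arctan2(R[1,1],R[0,1])
    print('t %.2f p %s yaw_y %.3f tilt %.4f q1 %.2f q6 %.2f F %s T %s w %.4f'%(s['time_s'],p.round(4),yaw,np.arccos(-R[2,2]),s['q'][0],s['q'][5],s['wrist_force'].round(1),s['ft_torque'].round(2),s['grip_width']))
    if tgt:
        d=np.array(tgt[:3])-p; l=R.T@d*1e3; print('-> t xyz mm',l.round(1),'twist',round(yaw-tgt[3],3) if len(tgt)>3 else '')
info([float(a) for a in sys.argv[1:]])
E
python3 go.py 0.584 -0.2465 0.2 1.401
```

```text
t 0.10 p [0.1695 0.575  0.2443] yaw_y 1.284 tilt 0.0017 q1 1.20 q6 -0.09 F [-0.8 -0.8  0.2] T [-0.01 -0.   -0.02] w 0.0854
-> t xyz mm [-629.9 -670.7   45.4] twist -0.117
```

Request:
move_arm([
  {"tx":-40,"ty":-43,"tz":0,"twist":-0.02},
  {"tx":-40,"ty":-43,"tz":0,"twist":-0.02},
  {"tx":-40,"ty":-43,"tz":0,"twist":-0.02},
  {"tx":-40,"ty":-43,"tz":0,"twist":-0.02},
  {"tx":-40,"ty":-43,"tz":0,"twist":-0.02},
  {"tx":-40,"ty":-43,"tz":0,"twist":-0.02},
  {"tx":-40,"ty":-43,"tz":0,"twist":0},
  {"tx":-40,"ty":-43,"tz":0,"twist":0},
  {"tx":-40,"ty":-43,"tz":0,"twist":0},
  {"tx":-40,"ty":-43,"tz":0,"twist":0},
], grip=0.5)

```text
time_s: 1.35
tool_pos: [0.478, 0.0594, 0.2409]
orientation: [-0.243, -3.13, 0.01]
wrist_force: [1.2, 1.6, -0.0]
grip_width: 0.0428
```

```bash
python3 go.py 0.584 -0.2465 0.16 1.401
```

```text
t 1.35 p [0.478  0.0594 0.2409] yaw_y 1.416 tilt 0.0066 q1 0.02 q6 -1.39 F [ 1.2  1.6 -0. ] T [ 0.01 -0.03 -0.04] w 0.0428
-> t xyz mm [-152.1 -285.4   82.3] twist 0.015
```

Request:
move_arm([
  {"tx":-23,"ty":-43,"tz":8,"twist":0},
  {"tx":-23,"ty":-43,"tz":8,"twist":0},
  {"tx":-23,"ty":-43,"tz":8,"twist":0},
  {"tx":-23,"ty":-43,"tz":8,"twist":0},
  {"tx":-23,"ty":-43,"tz":8,"twist":0},
  {"tx":-20,"ty":-38,"tz":8,"twist":0.01},
  {"tx":-15,"ty":-24,"tz":8,"twist":0.005},
  {"tx":-2,"ty":-6,"tz":8,"twist":0},
  {"tx":0,"ty":0,"tz":8,"twist":0},
  {"tx":0,"ty":0,"tz":0,"twist":0},
])

```text
time_s: 2.6
tool_pos: [0.5838, -0.2566, 0.1623]
orientation: [-0.274, -3.12, 0.004]
wrist_force: [0.8, 0.7, -0.2]
grip_width: 0.0428
```

```bash
python3 go.py 0.584 -0.2465 0.1 1.401
```

```text
t 2.60 p [ 0.5838 -0.2566  0.1623] yaw_y 1.395 tilt 0.0096 q1 -0.49 q6 -1.89 F [ 0.8  0.7 -0.2] T [ 0.01 -0.02  0.03] w 0.0428
-> t xyz mm [ 1.  10.2 62.3] twist -0.006
```

Request:
move_arm([
  {"tx":1,"ty":10,"tz":0,"twist":0},
  {"tx":0,"ty":0,"tz":10,"twist":0},
  {"tx":0,"ty":0,"tz":10,"twist":0},
  {"tx":0,"ty":0,"tz":10,"twist":0},
  {"tx":0,"ty":0,"tz":10,"twist":0},
  {"tx":0,"ty":0,"tz":10,"twist":0},
  {"tx":0,"ty":0,"tz":10,"twist":0},
  {"tx":0,"ty":0,"tz":5,"twist":0},
  {"tx":0,"ty":0,"tz":0,"twist":0},
  {"tx":0,"ty":0,"tz":0,"twist":0},
])

```text
time_s: 3.85
tool_pos: [0.5841, -0.2437, 0.0933]
orientation: [-0.27, -3.121, 0.004]
wrist_force: [0.3, 0.0, -0.6]
grip_width: 0.0426
```

```bash
python3 go.py 0.584 -0.2465 0.055 1.401; python3 - <<'E'
from h import *
cam('scene','s1'); cam('top','t1'); crop('s1',215,130,345,235,6,'s1c'); crop('t1',370,180,470,285,6,'t1c')
E
```

```text
t 3.85 p [ 0.5841 -0.2437  0.0933] yaw_y 1.398 tilt 0.0091 q1 -0.47 q6 -1.87 F [ 0.3  0.  -0.6] T [-0.01  0.04 -0.05] w 0.0426
-> t xyz mm [-0.8 -2.7 38.3] twist -0.003
```

View pics/s1c.png

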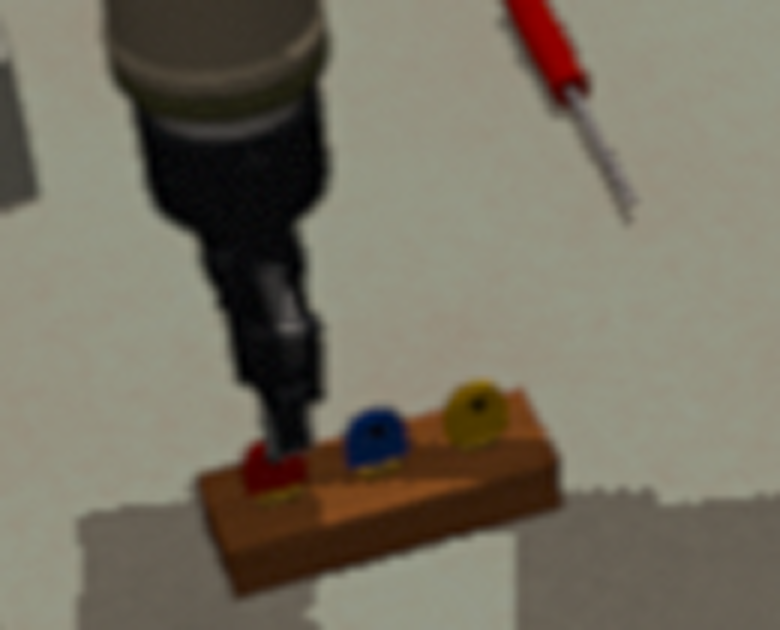

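View pics/t1c.png

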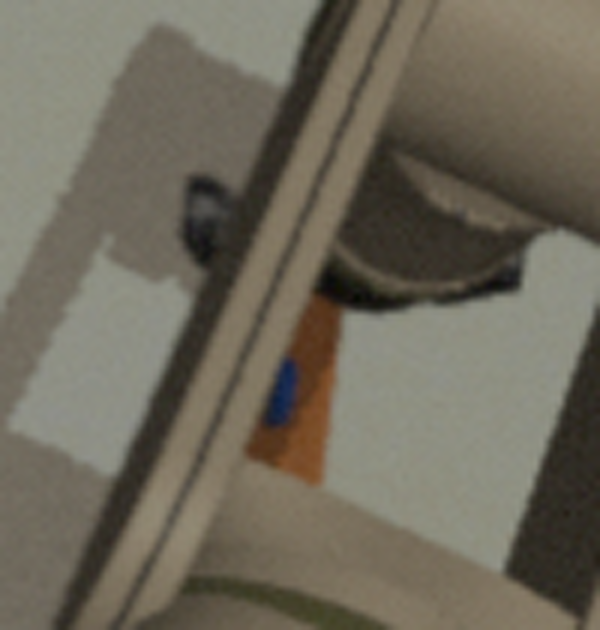

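```bash
python3 - <<'E'
from h import *
c=load('s1'); s=read_state(); R=Ro.from_rotvec(s['orientation']).as_matrix()
for z in(.014,.008,0):
  for x in (-.011,0,.011): print(z,x,((proj(c,s['tool_pos']+R@np.array([x,.023,z]))[0]-[215,130]+.5)*6-.5).round())
for X in ([.584,-.2465,.066],[.584-.015,-.244,.036],[.584+.015,-.249,.036]): print(((proj(c,X)[0]-[215,130]+.5)*6-.5).round())
E
```

```text
0.014 -0.011 [264. 460.]
0.014 0 [289. 453.]
0.014 0.011 [313. 447.]
0.008 -0.011 [263. 450.]
0.008 0 [287. 443.]
0.008 0.011 [311. 437.]
0 -0.011 [260. 436.]
0 0 [285. 430.]
0 0.011 [309. 423.]
[274. 438.]
[313. 478.]
[249. 496.]
```

The finger and key projections match the picture, with the fingertip at (290,460). Next I go down and close on the key.

Request:
move_arm([
  {"tx":-0.8,"ty":-2.7,"tz":0,"twist":0},
  {"tx":0,"ty":0,"tz":8,"twist":0},
  {"tx":0,"ty":0,"tz":8,"twist":0},
  {"tx":0,"ty":0,"tz":8,"twist":0},
  {"tx":0,"ty":0,"tz":7,"twist":0},
  {"tx":0,"ty":0,"tz":4,"twist":0},
  {"tx":0,"ty":0,"tz":2,"twist":0},
  {"tx":0,"ty":0,"tz":0,"twist":0},
  {"tx":0,"ty":0,"tz":0,"twist":0},
  {"tx":0,"ty":0,"tz":0,"twist":0},
])

```text
time_s: 5.2
tool_pos: [0.5844, -0.2469, 0.0544]
orientation: [-0.27, -3.122, 0.004]
wrist_force: [0.3, -0.3, -0.8]
grip_width: 0.0427
```

```bash
python3 go.py 0.584 -0.2465 0.055 1.401; python3 - <<'E'
from h import *
cam('scene','s2'); crop('s2',240,160,330,230,8,'s2c')
E
```

```text
t 5.20 p [ 0.5844 -0.2469  0.0544] yaw_y 1.398 tilt 0.0083 q1 -0.48 q6 -1.87 F [ 0.3 -0.3 -0.8] T [-0.06 -0.04  0.02] w 0.0427
-> t xyz mm [ 0.5  0.3 -0.6] twist -0.003
```

View pics/s2c.png

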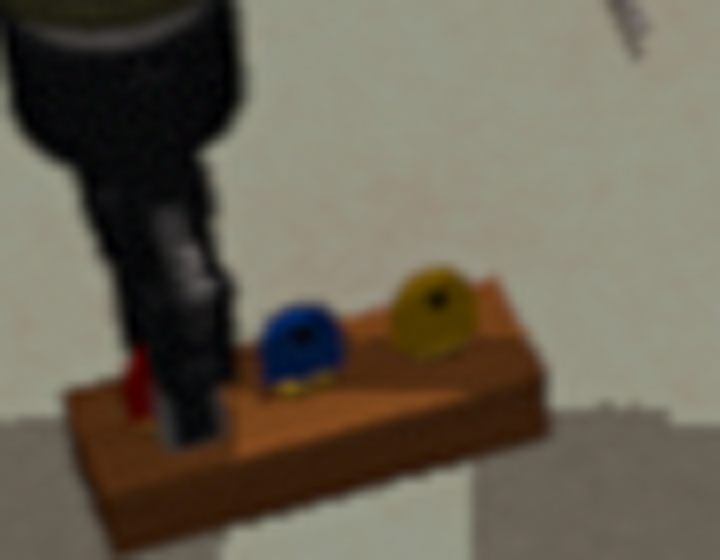

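Request:
move_arm([
  {"tx":0,"ty":0,"tz":0,"twist":0},
  {"tx":0,"ty":0,"tz":0,"twist":0},
  {"tx":0,"ty":0,"tz":0,"twist":0},
  {"tx":0,"ty":0,"tz":0,"twist":0},
  {"tx":0,"ty":0,"tz":0,"twist":0},
  {"tx":0,"ty":0,"tz":0,"twist":0},
  {"tx":0,"ty":0,"tz":-1,"twist":0},
  {"tx":0,"ty":0,"tz":-2,"twist":0},
  {"tx":0,"ty":0,"tz":-3,"twist":0},
  {"tx":0,"ty":0,"tz":-4,"twist":0},
], grip=0, grip_force=60)

```text
time_s: 6.5
tool_pos: [0.5843, -0.2467, 0.0647]
orientation: [-0.27, -3.122, 0.004]
wrist_force: [0.1, -0.8, -0.4]
grip_width: 0.0069
```

```bash
python3 go.py 0.584 -0.2465 0.16 1.401; python3 - <<'E'
from h import *
cam('scene','s3'); crop('s3',240,160,330,230,8,'s3c')
E
```

```text
t 6.50 p [ 0.5843 -0.2467  0.0647] yaw_y 1.398 tilt 0.0088 q1 -0.48 q6 -1.87 F [ 0.1 -0.8 -0.4] T [-0.06  0.01  0.  ] w 0.0069
-> t xyz mm [  1.1  -0.1 -95.3] twist -0.003
```

View pics/s3c.png

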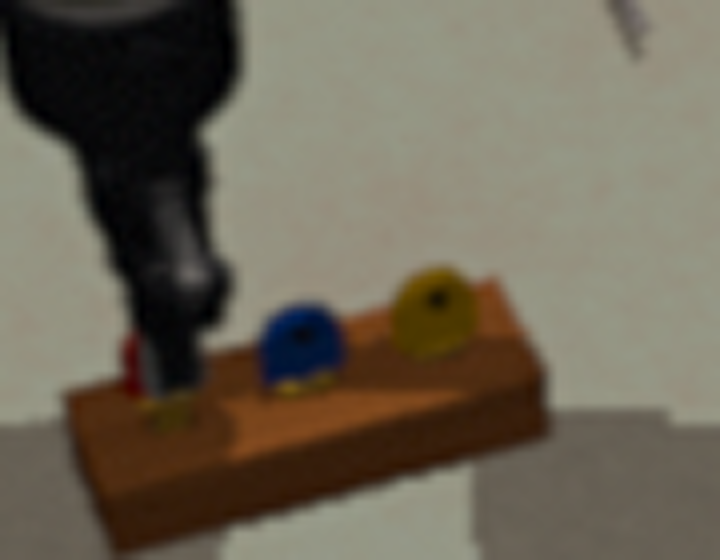

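Request:
move_arm([
  {"tx":0,"ty":0,"tz":-10,"twist":0},
  {"tx":0,"ty":0,"tz":-20,"twist":0},
  {"tx":0,"ty":0,"tz":-25,"twist":0},
  {"tx":0,"ty":0,"tz":-25,"twist":0},
  {"tx":0,"ty":0,"tz":-25,"twist":0},
  {"tx":0,"ty":0,"tz":-20,"twist":0},
  {"tx":0,"ty":0,"tz":-10,"twist":0},
  {"tx":0,"ty":0,"tz":0,"twist":0},
  {"tx":0,"ty":0,"tz":0,"twist":0},
  {"tx":0,"ty":0,"tz":0,"twist":0},
])

```text
time_s: 7.8
tool_pos: [0.5866, -0.247, 0.2138]
orientation: [-0.271, -3.128, 0.008]
wrist_force: [0.1, -0.9, -0.5]
grip_width: 0.0069
```

```bash
python3 go.py 0.518 0.200 0.18 1.30; python3 - <<'E'
from h import *
cam('scene','s4'); crop('s4',200,90,330,200,6,'s4c')
E
```

```text
t 7.80 p [ 0.5866 -0.247   0.2138] yaw_y 1.398 tilt 0.0055 q1 -0.48 q6 -1.87 F [ 0.1 -0.9 -0.5] T [0.03 0.03 0.04] w 0.0069
-> t xyz mm [144.3 428.7  31.7] twist 0.098
```

View pics/s4c.png

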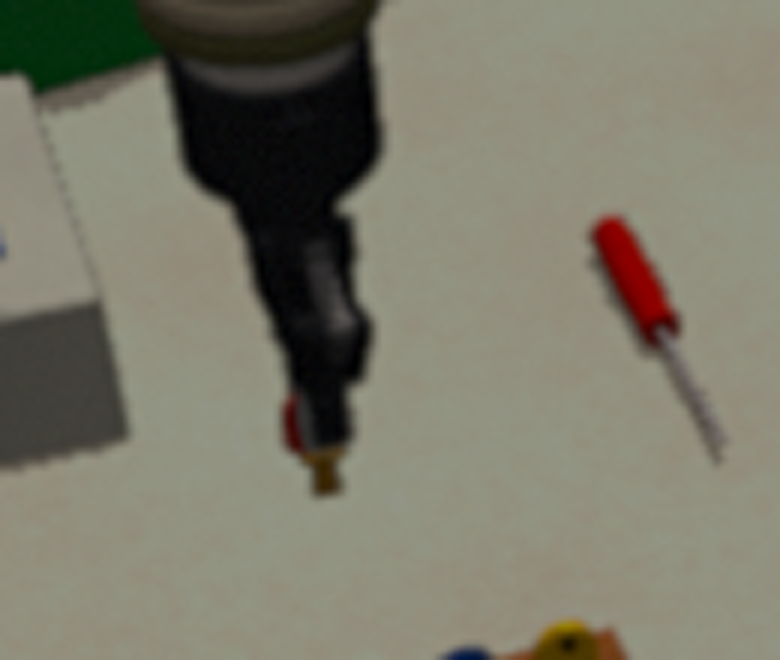

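Request:
move_arm([
  {"tx":10,"ty":30,"tz":0,"twist":0.02},
  {"tx":17,"ty":50,"tz":0,"twist":0.02},
  {"tx":18,"ty":55,"tz":0,"twist":0.02},
  {"tx":18,"ty":55,"tz":0,"twist":0.02},
  {"tx":18,"ty":55,"tz":0,"twist":0.02},
  {"tx":18,"ty":55,"tz":0,"twist":0.02},
  {"tx":18,"ty":55,"tz":0,"twist":0},
  {"tx":14,"ty":40,"tz":0,"twist":0},
  {"tx":6,"ty":18,"tz":0,"twist":0},
  {"tx":0,"ty":0,"tz":0,"twist":0},
])

```text
time_s: 9.1
tool_pos: [0.5503, 0.1986, 0.2037]
orientation: [-0.466, -3.094, 0.01]
wrist_force: [0.1, -0.5, -0.1]
grip_width: 0.0065
```

```bash
python3 go.py 0.518 0.200 0.16 1.28
```

```text
t 9.10 p [0.5503 0.1986 0.2037] yaw_y 1.272 tilt 0.0142 q1 0.26 q6 -1.01 F [ 0.1 -0.5 -0.1] T [-0.04 -0.04  0.03] w 0.0065
-> t xyz mm [30.7 -7.8 44.1] twist -0.008
```

Request:
move_arm([
  {"tx":8,"ty":-2,"tz":5,"twist":0},
  {"tx":10,"ty":-3,"tz":7,"twist":-0.008},
  {"tx":8,"ty":-2,"tz":8,"twist":0},
  {"tx":4,"ty":-1,"tz":8,"twist":0},
  {"tx":1,"ty":0,"tz":7,"twist":0},
  {"tx":0,"ty":0,"tz":4,"twist":0},
  {"tx":0,"ty":0,"tz":0,"twist":0},
  {"tx":0,"ty":0,"tz":0,"twist":0},
  {"tx":0,"ty":0,"tz":0,"twist":0},
  {"tx":0,"ty":0,"tz":0,"twist":0},
])

```text
time_s: 10.35
tool_pos: [0.5161, 0.1955, 0.1619]
orientation: [-0.461, -3.094, 0.012]
wrist_force: [-0.9, -0.0, -0.5]
grip_width: 0.0068
```

```bash
python3 go.py 0.518 0.200 0.15 1.28; python3 - <<'E'
from h import *
cam('scene','s5'); cam('top','t5'); crop('s5',330,230,430,330,7,'s5c'); crop('t5',170,195,295,305,6,'t5c')
E
```

```text
t 10.35 p [0.5161 0.1955 0.1619] yaw_y 1.275 tilt 0.0153 q1 0.27 q6 -1.00 F [-0.9 -0.  -0.5] T [-0.01 -0.01  0.  ] w 0.0068
-> t xyz mm [-0.6  4.9 11.8] twist -0.005
```

View pics/s5c.png

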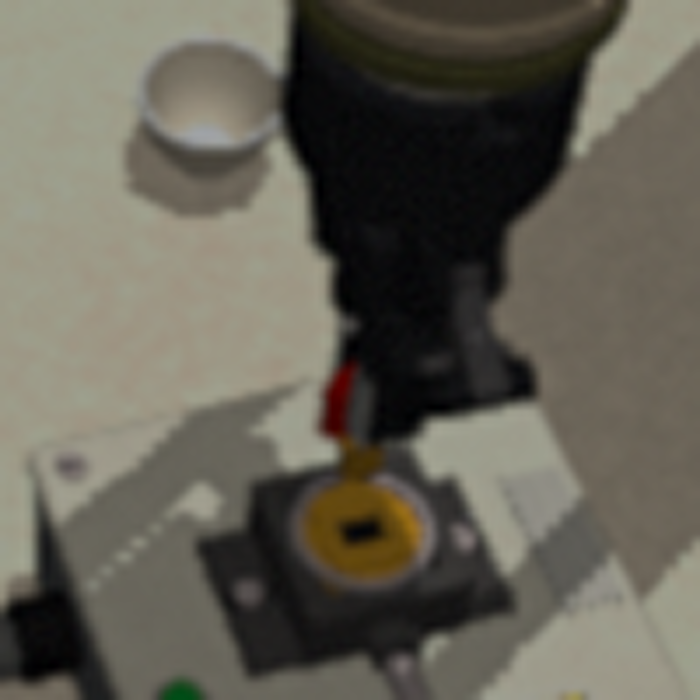

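View pics/t5c.png

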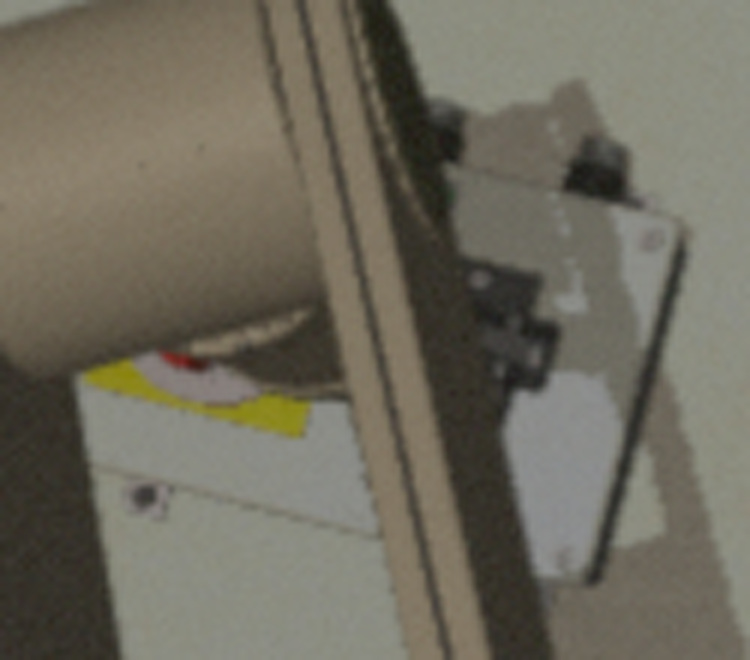

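```bash
python3 - <<'E'
from h import *
crop('s5',365,280,400,315,18,'s5d')
c=load('s5'); s=read_state(); R=Ro.from_rotvec(s['orientation']).as_matrix(); p=s['tool_pos']
g=lambda X:((proj(c,X)[0]-[365,280]+.5)*18-.5).round()
for o in((-6,3.5),(6,3.5),(6,-3.5),(-6,-3.5)): print('tip',o,g(p+R@np.array([o[0],o[1],42.4])/1e3))
for o in((-10,6,22.4),(10,6,22.4),(-15,4,18.4),(15,4,18.4),(-15,4,-11),(15,4,-11)): print('collar/plate',o,g(p+R@np.array(o)/1e3))
print('kw',g([.518,.2001,.0975]))
E
```

```text
tip (-6, 3.5) [267. 349.]
tip (6, 3.5) [366. 327.]
tip (6, -3.5) [346. 278.]
tip (-6, -3.5) [247. 300.]
collar/plate (-10, 6, 22.4) [257. 275.]
collar/plate (10, 6, 22.4) [426. 238.]
collar/plate (-15, 4, 18.4) [211. 249.]
collar/plate (15, 4, 18.4) [465. 194.]
collar/plate (-15, 4, -11) [235.  96.]
collar/plate (15, 4, -11) [495.  40.]
kw [294. 460.]
```

View pics/s5d.png

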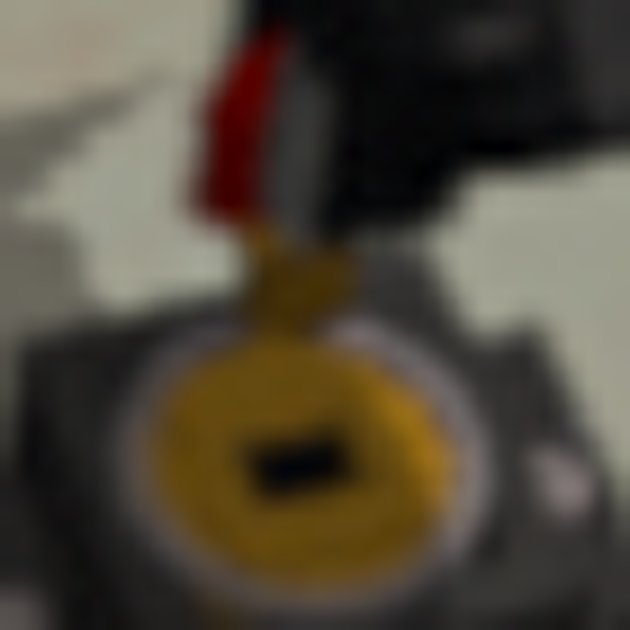

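```bash
cat > ov.py <<'E'
from h import *
def overlay(n,u0,v0,w,h,sc,out,p,R,dx=0,dz=0,pitch=0,gam=1.8):
    c=load(n); im=cv2.imread('pics/%s.png'%n)[v0:v0+h,u0:u0+w]
    im=cv2.resize(im,None,fx=sc,fy=sc,interpolation=cv2.INTER_CUBIC); im=np.clip(im.astype(float)*gam,0,255).astype(np.uint8)
    Rp=Ro.from_euler('y',pitch).as_matrix()
    def g(X): return np.round((proj(c,X)-[u0,v0]+.5)*sc-.5).astype(int)
    def k2w(L): # key frame: x, y, z up from tip ; tool: x same,y, z = 42.4 - z ; pitch about grasp point (z=47)
        L=np.array(L,float); T=np.c_[L[:,0],L[:,1],-(L[:,2]-47)]; T=T@Rp.T+[dx,0,-5+dz]; return p+T@R.T/1e3*1
    def box(a,b,z0,z1,col):
        L=[(sx*a,sy*b,z) for z in(z0,z1) for sx,sy in((1,1),(1,-1),(-1,-1),(-1,1))]; q=g(k2w(L))
        for i in range(4):
            for A,B in((i,(i+1)%4),(4+i,4+(i+1)%4),(i,4+i)): cv2.line(im,tuple(map(int,q[A])),tuple(map(int,q[B])),col,1,cv2.LINE_AA)
    box(6,3.5,0,20,(255,255,0)); box(10,6,20,24,(0,255,0)); box(15,4,24,54,(255,0,255))
    cv2.imwrite('pics/%s.png'%out,im)
E
python3 - <<'E'
from ov import *
s=read_state(); R=Ro.from_rotvec(s['orientation']).as_matrix(); p=s['tool_pos']
overlay('s5',360,270,45,50,16,'o1',p,R)
E
```

```text
(no output)
```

View pics/o1.png

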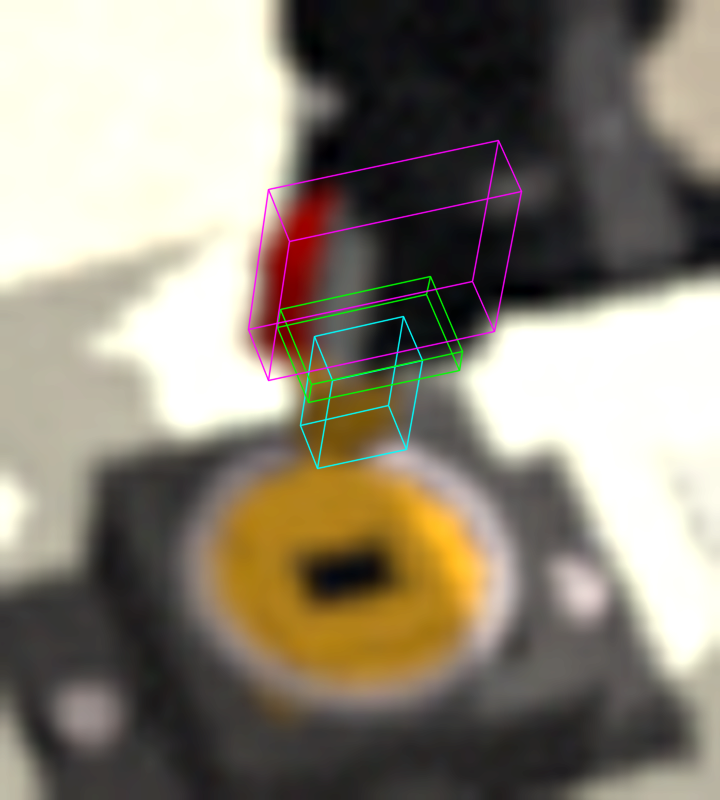

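```bash
python3 - <<'E'
from ov import *
s=read_state(); R=Ro.from_rotvec(s['orientation']).as_matrix(); p=s['tool_pos']
L=[]
for i,(dx,dy,dz) in enumerate([(-2,0,0),(-2,0,-3),(-2,-3,0),(-2,0,-5)]):
    overlay('s5',365,275,28,28,14,'tmp',p+R@np.array([0,dy,0])/1e3,R,dx=dx,dz=dz); L.append(cv2.imread('pics/tmp.png'))
cv2.imwrite('pics/o2.png',np.vstack([np.hstack(L[:2]),np.hstack(L[2:])])[:600*2])
im=cv2.imread('pics/o2.png'); print(im.shape); cv2.imwrite('pics/o2.png',cv2.resize(im,(600,600)))
E
```

```text
(784, 784, 3)
```

View pics/o2.png

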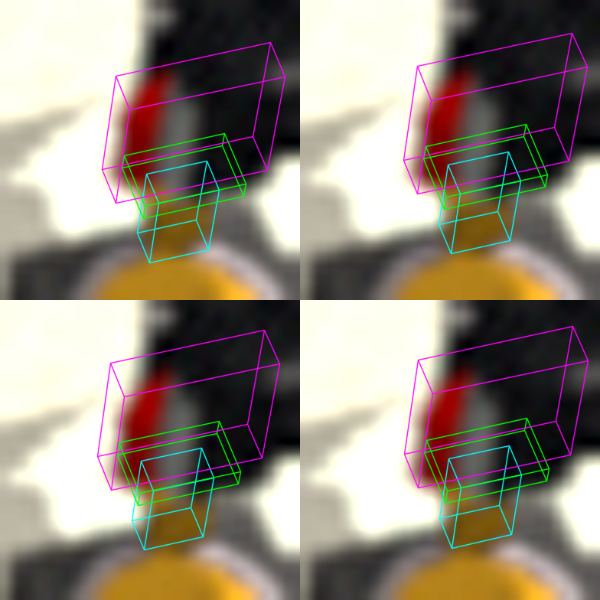

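```bash
cat > tip.py <<'E'
import sys
from h import *
dx,dz=-1.0,42.4
def tip():
    s=read_state(); R=Ro.from_rotvec(s['orientation']).as_matrix(); return s,R,s['tool_pos']+R@np.array([dx,0,dz])/1e3
if __name__=='__main__':
    a=[float(v) for v in sys.argv[1:]]; s,R,t=tip(); yaw=np.arctan2(R[1,1],R[0,1])
    print('t %.2f tip %s keyyaw %.3f tilt %.3f zax %s F %s T %s'%(s['time_s'],(t*1e3).round(1),yaw-np.pi/2,np.arccos(-R[2,2]),R[:,2].round(4),s['wrist_force'].round(1),s['ft_torque'].round(2)))
    if a: print('-> ',(R.T@(np.array(a[:3])-t*1e3)).round(1))
E
python3 tip.py 518 200 104
```

```text
t 10.45 tip [516.4 195.  119.4] keyyaw -0.296 tilt 0.015 zax [-0.0142 -0.006  -0.9999] F [ 0.3  0.9 -0.4] T [0.01 0.05 0.04]
->  [-0.2  5.4 15.4]
```

Request:
move_arm([
  {"tx":0,"ty":5.4,"tz":0,"twist":0},
  {"tx":0,"ty":0,"tz":4,"twist":0},
  {"tx":0,"ty":0,"tz":4,"twist":0},
  {"tx":0,"ty":0,"tz":4,"twist":0},
  {"tx":0,"ty":0,"tz":3,"twist":0},
  {"tx":0,"ty":0,"tz":0,"twist":0},
  {"tx":0,"ty":0,"tz":0,"twist":0},
  {"tx":0,"ty":0,"tz":0,"twist":0},
  {"tx":0,"ty":0,"tz":0,"twist":0},
  {"tx":0,"ty":0,"tz":0,"twist":0},
])

```text
time_s: 11.7
tool_pos: [0.5175, 0.201, 0.1458]
orientation: [-0.461, -3.094, 0.012]
wrist_force: [0.1, -0.3, -0.5]
grip_width: 0.0071
```

```bash
python3 tip.py 518 200 104;  python3 - <<'E'
from ov import *
cam('scene','s6'); s=read_state(); R=Ro.from_rotvec(s['orientation']).as_matrix(); p=s['tool_pos']
overlay('s6',360,275,40,40,18,'o3',p,R,dx=-1); 
crop('s6',360,275,400,315,18,'o4')
a=cv2.imread('pics/o3.png');b=np.clip(cv2.imread('pics/o4.png')*1.8,0,255).astype(np.uint8)
cv2.imwrite('pics/o5.png',cv2.resize(np.hstack([b,a]),(800,400)))
E
```

```text
t 11.70 tip [517.9 200.4 103.4] keyyaw -0.296 tilt 0.015 zax [-0.0141 -0.006  -0.9999] F [ 0.1 -0.3 -0.5] T [0.01 0.   0.01]
->  [-0.2 -0.4 -0.6]
```

View pics/o5.png

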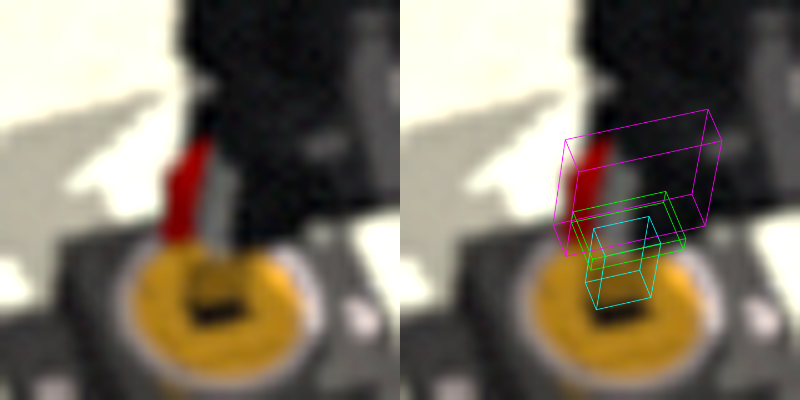

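```bash
python3 - <<'E'
from h import *
im=cv2.imread('pics/s6.png')[294:312,374:392]; im0=cv2.imread('pics/s5.png')[294:312,374:392]
f=lambda i: np.clip(cv2.resize(i,None,fx=22,fy=22,interpolation=cv2.INTER_CUBIC)*2.0,0,255).astype(np.uint8)
cv2.imwrite('pics/o6.png',np.hstack([f(im),f(im0)]))
E
```

```text
(no output)
```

View pics/o6.png

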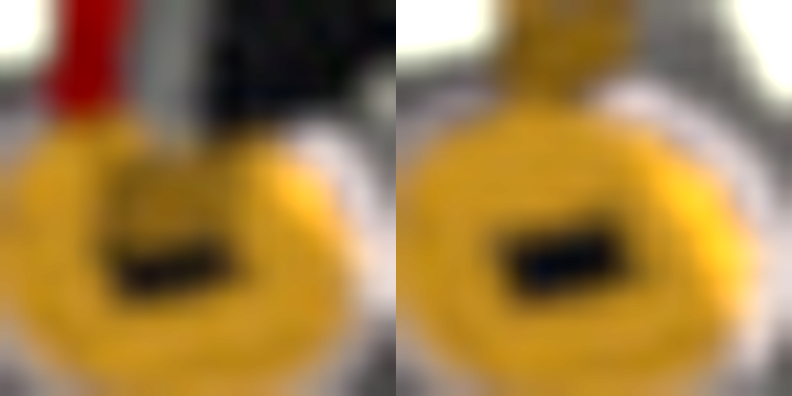

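Request:
move_arm([
  {"tx":0,"ty":0,"tz":1,"twist":0},
  {"tx":0,"ty":0,"tz":1,"twist":0},
  {"tx":0,"ty":0,"tz":1,"twist":0},
  {"tx":0,"ty":0,"tz":0.7,"twist":0},
  {"tx":0,"ty":0,"tz":0.5,"twist":0},
  {"tx":0,"ty":0,"tz":0.5,"twist":0},
  {"tx":0,"ty":0,"tz":0.5,"twist":0},
  {"tx":0,"ty":0,"tz":0.5,"twist":0},
  {"tx":0,"ty":0,"tz":0.5,"twist":0},
  {"tx":0,"ty":0,"tz":0.5,"twist":0},
])

```text
time_s: 13.0
tool_pos: [0.5173, 0.201, 0.1386]
orientation: [-0.461, -3.094, 0.012]
wrist_force: [-0.5, -0.4, -0.3]
grip_width: 0.0069
```

```bash
python3 tip.py 518 200 97.5
```

```text
t 13.00 tip [517.6 200.5  96.2] keyyaw -0.295 tilt 0.016 zax [-0.0144 -0.0059 -0.9999] F [-0.5 -0.4 -0.3] T [ 0.06  0.07 -0.02]
->  [-0.5 -0.4 -1.3]
```

Request:
move_arm([
  {"tx":0,"ty":0,"tz":0.5,"twist":0},
  {"tx":0,"ty":0,"tz":0.5,"twist":0},
  {"tx":0,"ty":0,"tz":0.5,"twist":0},
  {"tx":0,"ty":0,"tz":0.5,"twist":0},
  {"tx":0,"ty":0,"tz":0.5,"twist":0},
  {"tx":0,"ty":0,"tz":0.5,"twist":0},
  {"tx":0,"ty":0,"tz":0,"twist":0},
  {"tx":0,"ty":0,"tz":0,"twist":0},
  {"tx":0,"ty":0,"tz":0,"twist":0},
  {"tx":0,"ty":0,"tz":0,"twist":0},
])

```text
time_s: 14.25
tool_pos: [0.5172, 0.201, 0.1353]
orientation: [-0.461, -3.094, 0.012]
wrist_force: [-0.2, -0.2, -0.9]
grip_width: 0.0065
```

```bash
python3 tip.py 518 200 97.5;python3 - <<'E'
from h import *
cam('scene','s7')
im=cv2.imread('pics/s7.png')[285:312,370:397]
f=lambda i: np.clip(cv2.resize(i,None,fx=20,fy=20,interpolation=cv2.INTER_CUBIC)*2.0,0,255).astype(np.uint8)
cv2.imwrite('pics/o7.png',f(im))
E
```

```text
t 14.25 tip [517.6 200.4  92.9] keyyaw -0.296 tilt 0.016 zax [-0.0144 -0.0059 -0.9999] F [-0.2 -0.2 -0.9] T [0.06 0.01 0.03]
->  [-0.5 -0.3 -4.6]
```

View pics/o7.png

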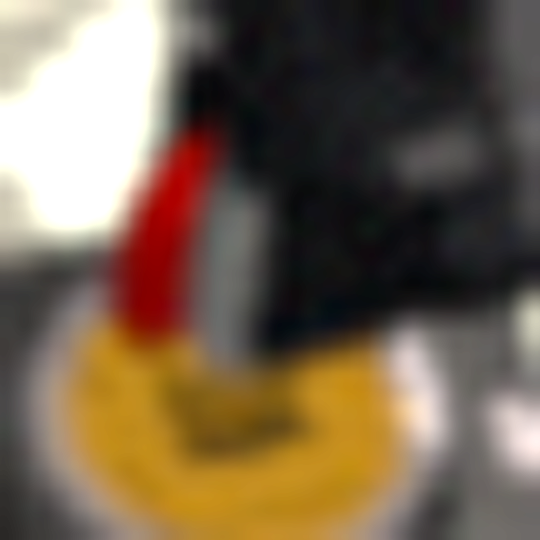

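Request:
move_arm([
  {"tx":0,"ty":0,"tz":0.6,"twist":0},
  {"tx":0,"ty":0,"tz":0.6,"twist":0},
  {"tx":0,"ty":0,"tz":0.6,"twist":0},
  {"tx":0,"ty":0,"tz":0.6,"twist":0},
  {"tx":0,"ty":0,"tz":0.6,"twist":0},
  {"tx":0,"ty":0,"tz":0.6,"twist":0},
  {"tx":0,"ty":0,"tz":0.6,"twist":0},
  {"tx":0,"ty":0,"tz":0.6,"twist":0},
  {"tx":0,"ty":0,"tz":0,"twist":0},
  {"tx":0,"ty":0,"tz":0,"twist":0},
])

```text
time_s: 15.55
tool_pos: [0.5172, 0.201, 0.1302]
orientation: [-0.461, -3.094, 0.012]
wrist_force: [0.5, -0.1, 0.3]
grip_width: 0.0068
```

```bash
python3 tip.py 518 200 77.5;python3 - <<'E'
from h import *
cam('scene','s8')
im=cv2.imread('pics/s8.png')[285:312,370:397]
f=lambda i: np.clip(cv2.resize(i,None,fx=20,fy=20,interpolation=cv2.INTER_CUBIC)*2.0,0,255).astype(np.uint8)
cv2.imwrite('pics/o8.png',f(im))
E
```

```text
t 15.55 tip [517.6 200.5  87.8] keyyaw -0.295 tilt 0.015 zax [-0.0142 -0.0058 -0.9999] F [ 0.5 -0.1  0.3] T [ 0.05 -0.01  0.04]
->  [-0.6 -0.2 10.3]
```

View pics/o8.png

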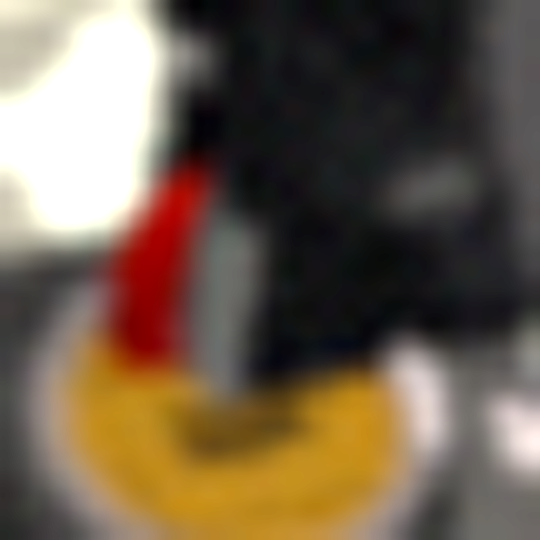

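The key is going into the keyway without any force: the stem above the slot at (240,420) gets shorter. I'll carry on gently.

Request:
move_arm([
  {"tx":0,"ty":0,"tz":0.8,"twist":0},
  {"tx":0,"ty":0,"tz":0.8,"twist":0},
  {"tx":0,"ty":0,"tz":0.8,"twist":0},
  {"tx":0,"ty":0,"tz":0.8,"twist":0},
  {"tx":0,"ty":0,"tz":0.8,"twist":0},
  {"tx":0,"ty":0,"tz":0.8,"twist":0},
  {"tx":0,"ty":0,"tz":0.8,"twist":0},
  {"tx":0,"ty":0,"tz":0.8,"twist":0},
  {"tx":0,"ty":0,"tz":0.5,"twist":0},
  {"tx":0,"ty":0,"tz":0.5,"twist":0},
])

```text
time_s: 16.85
tool_pos: [0.5172, 0.201, 0.1224]
orientation: [-0.461, -3.094, 0.012]
wrist_force: [0.4, -0.7, 0.3]
grip_width: 0.0067
```

```bash
python3 tip.py 518 200 77.5
```

```text
t 16.85 tip [517.5 200.5  80. ] keyyaw -0.295 tilt 0.015 zax [-0.0141 -0.0057 -0.9999] F [ 0.4 -0.7  0.3] T [ 0.1   0.06 -0.03]
->  [-0.6 -0.3  2.5]
```

Request:
move_arm([
  {"tx":0,"ty":0,"tz":0.5,"twist":0},
  {"tx":0,"ty":0,"tz":0.5,"twist":0},
  {"tx":0,"ty":0,"tz":0.5,"twist":0},
  {"tx":0,"ty":0,"tz":0.4,"twist":0},
  {"tx":0,"ty":0,"tz":0.4,"twist":0},
  {"tx":0,"ty":0,"tz":0.4,"twist":0},
  {"tx":0,"ty":0,"tz":0.4,"twist":0},
  {"tx":0,"ty":0,"tz":0.4,"twist":0},
  {"tx":0,"ty":0,"tz":0.4,"twist":0},
  {"tx":0,"ty":0,"tz":0.4,"twist":0},
])

```text
time_s: 18.1
tool_pos: [0.5172, 0.201, 0.1202]
orientation: [-0.46, -3.095, 0.012]
wrist_force: [-3.3, -0.7, 6.6]
grip_width: 0.0069
```

```bash
python3 tip.py 518 200 77.5
```

```text
t 18.10 tip [517.6 200.5  77.8] keyyaw -0.295 tilt 0.015 zax [-0.0136 -0.0057 -0.9999] F [-3.3 -0.7  6.6] T [-0.18  0.58 -0.04]
->  [-0.5 -0.4  0.3]
```

The collar is down, with 6.6 N at a tip height of 77.8 mm. Next I turn the key clockwise in small steps and watch the forces.

Request:
move_arm([
  {"tx":0,"ty":0,"tz":0,"twist":0},
  {"tx":0,"ty":0,"tz":0,"twist":0},
  {"tx":0,"ty":0.05,"tz":0,"twist":0.06},
  {"tx":0,"ty":0.1,"tz":0,"twist":0.08},
  {"tx":0,"ty":0.1,"tz":0,"twist":0.08},
  {"tx":0,"ty":0.1,"tz":0,"twist":0.08},
  {"tx":0,"ty":0.1,"tz":0,"twist":0.08},
  {"tx":0,"ty":0,"tz":0,"twist":0},
  {"tx":0,"ty":0,"tz":0,"twist":0},
  {"tx":0,"ty":0,"tz":0,"twist":0},
])

```text
time_s: 19.35
tool_pos: [0.5174, 0.2024, 0.1203]
orientation: [-1.048, -2.95, 0.013]
wrist_force: [-1.8, -0.4, 3.0]
grip_width: 0.0068
```

```bash
python3 tip.py 518 200 77.5;  python3 - <<'E'
from h import *
cam('scene','s9'); crop('s9',330,240,430,340,7,'s9c')
E
```

```text
t 19.35 tip [517.6 201.6  77.9] keyyaw -0.683 tilt 0.014 zax [-0.0134 -0.0041 -0.9999] F [-1.8 -0.4  3. ] T [-0.02  0.37  0.09]
->  [-1.3 -1.   0.4]
```

View pics/s9c.png

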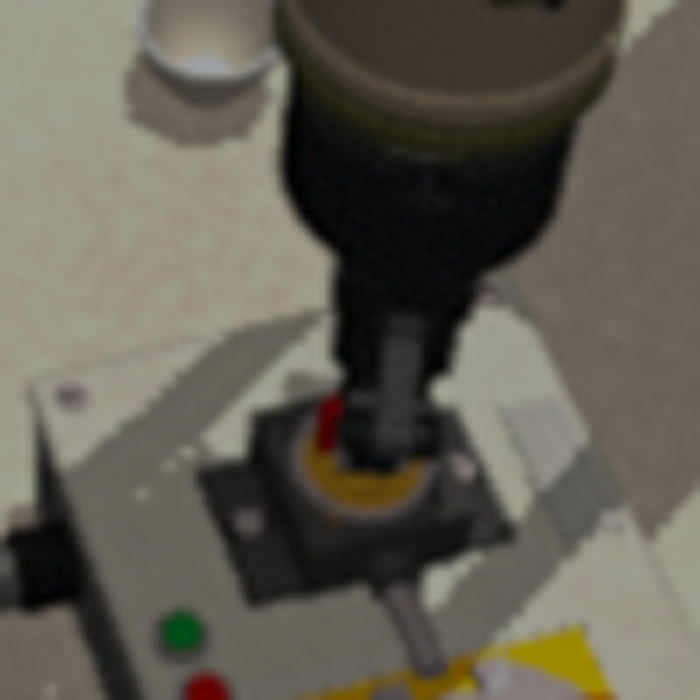

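Request:
move_arm([
  {"tx":0,"ty":0,"tz":0,"twist":0.06},
  {"tx":0,"ty":0,"tz":0,"twist":0.08},
  {"tx":0,"ty":0,"tz":0,"twist":0.08},
  {"tx":0,"ty":0,"tz":0,"twist":0.08},
  {"tx":0,"ty":0,"tz":0,"twist":0.08},
  {"tx":0,"ty":0,"tz":0,"twist":0.06},
  {"tx":0,"ty":0,"tz":0,"twist":0},
  {"tx":0,"ty":0,"tz":0,"twist":0},
  {"tx":0,"ty":0,"tz":0,"twist":0},
  {"tx":0,"ty":0,"tz":0,"twist":0},
])

```text
time_s: 20.65
tool_pos: [0.518, 0.2029, 0.1203]
orientation: [-1.676, -2.648, 0.014]
wrist_force: [-2.0, 0.3, 2.4]
grip_width: 0.007
```

```bash
python3 tip.py 518 200 77.5;  python3 - <<'E'
from h import *
cam('scene','s10'); crop('s10',330,240,430,340,7,'s10c')
E
```

```text
t 20.65 tip [517.9 201.9  77.9] keyyaw -1.128 tilt 0.012 zax [-0.0119 -0.0031 -0.9999] F [-2.   0.3  2.4] T [0.   0.3  0.11]
->  [-1.7 -0.7  0.4]
```

View pics/s10c.png

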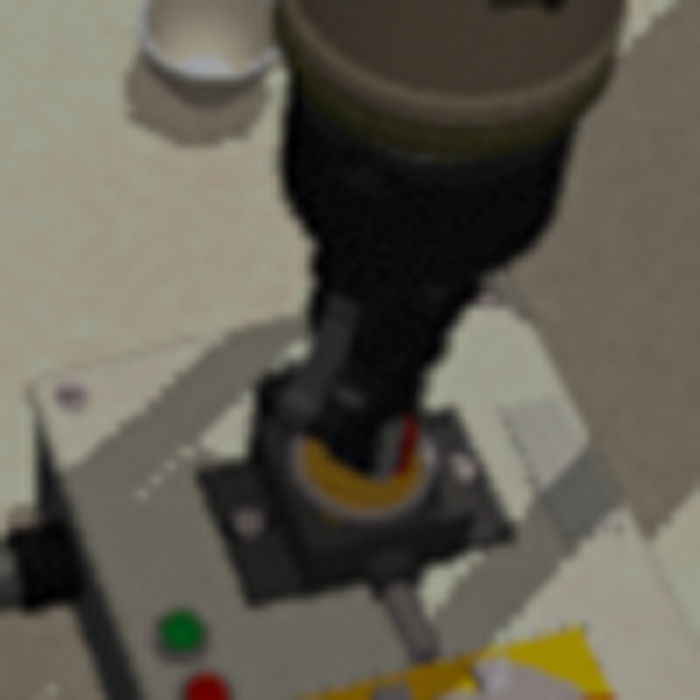

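Request:
move_arm([
  {"tx":0,"ty":0,"tz":0,"twist":0.06},
  {"tx":0,"ty":0,"tz":0,"twist":0.08},
  {"tx":0,"ty":0,"tz":0,"twist":0.08},
  {"tx":0,"ty":0,"tz":0,"twist":0.06},
  {"tx":0,"ty":0,"tz":0,"twist":0.05},
  {"tx":0,"ty":0,"tz":0,"twist":0.03},
  {"tx":0,"ty":0,"tz":0,"twist":0},
  {"tx":0,"ty":0,"tz":0,"twist":0},
  {"tx":0,"ty":0,"tz":0,"twist":0},
  {"tx":0,"ty":0,"tz":0,"twist":0},
])

```text
time_s: 21.95
tool_pos: [0.5186, 0.2031, 0.1203]
orientation: [-2.133, -2.299, 0.014]
wrist_force: [-1.5, -1.1, 2.1]
grip_width: 0.007
```

```bash
python3 tip.py 518 200 77.5
```

```text
t 21.95 tip [518.2 201.9  77.9] keyyaw -1.496 tilt 0.011 zax [-0.0103 -0.0028 -0.9999] F [-1.5 -1.1  2.1] T [-0.03  0.28  0.1 ]
->  [-1.9 -0.4  0.4]
```

Request:
move_arm([
  {"tx":0,"ty":0,"tz":0,"twist":0.025},
  {"tx":0,"ty":0,"tz":0,"twist":0.025},
  {"tx":0,"ty":0,"tz":0,"twist":0.025},
  {"tx":0,"ty":0,"tz":0,"twist":0.02},
  {"tx":0,"ty":0,"tz":0,"twist":0},
  {"tx":0,"ty":0,"tz":0,"twist":0},
  {"tx":0,"ty":0,"tz":0,"twist":0},
  {"tx":0,"ty":0,"tz":0,"twist":0},
  {"tx":0,"ty":0,"tz":0,"twist":0},
  {"tx":0,"ty":0,"tz":0,"twist":0},
])

```text
time_s: 23.2
tool_pos: [0.5188, 0.2031, 0.1203]
orientation: [-2.248, -2.188, 0.014]
wrist_force: [-0.9, -0.1, 2.7]
grip_width: 0.0067
```

```bash
python3 tip.py 518 200 77.5;  python3 - <<'E'
from h import *
cam('scene','s11'); crop('s11',330,240,430,340,7,'s11c')
E
```

```text
t 23.20 tip [518.3 201.9  77.9] keyyaw -1.598 tilt 0.010 zax [-0.01   -0.0028 -0.9999] F [-0.9 -0.1  2.7] T [-0.05  0.21  0.09]
->  [-1.9 -0.3  0.4]
```

View pics/s11c.png

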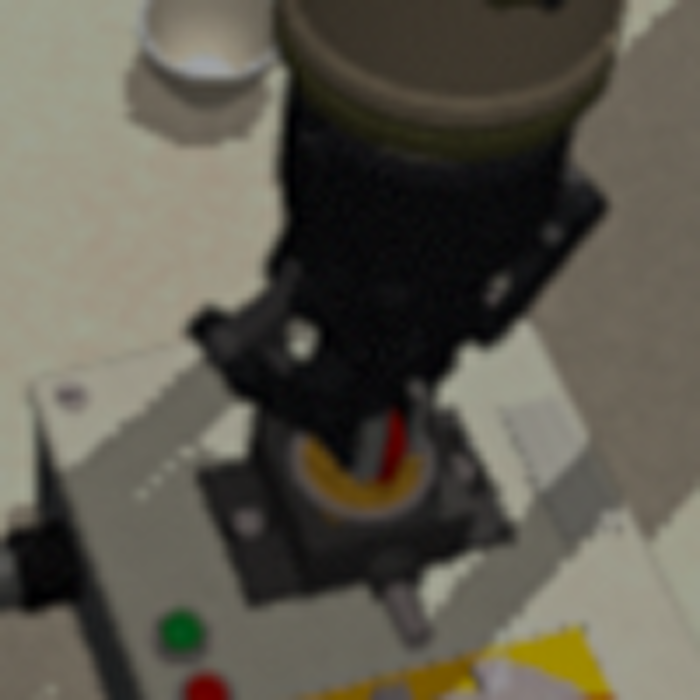

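Request:
move_arm([
  {"tx":0,"ty":0,"tz":0,"twist":0.02},
  {"tx":0,"ty":0,"tz":0,"twist":0.02},
  {"tx":0,"ty":0,"tz":0,"twist":0.015},
  {"tx":0,"ty":0,"tz":0,"twist":0},
  {"tx":0,"ty":0,"tz":0,"twist":0},
  {"tx":0,"ty":0,"tz":0,"twist":0},
  {"tx":0,"ty":0,"tz":0,"twist":0},
  {"tx":0,"ty":0,"tz":0,"twist":0},
  {"tx":0,"ty":0,"tz":0,"twist":0},
  {"tx":0,"ty":0,"tz":0,"twist":0},
])

```text
time_s: 24.5
tool_pos: [0.5188, 0.203, 0.1203]
orientation: [-2.311, -2.121, 0.014]
wrist_force: [-1.0, 0.1, 2.5]
grip_width: 0.0064
```

```bash
python3 tip.py 518 200 77.5
```

```text
t 24.50 tip [518.3 201.9  77.9] keyyaw -1.657 tilt 0.010 zax [-0.0098 -0.0028 -0.9999] F [-1.   0.1  2.5] T [0.06 0.11 0.12]
->  [-1.9 -0.2  0.4]
```

Request:
move_arm([
  {"tx":0,"ty":0,"tz":0,"twist":0.015},
  {"tx":0,"ty":0,"tz":0,"twist":0.015},
  {"tx":0,"ty":0,"tz":0,"twist":0},
  {"tx":0,"ty":0,"tz":0,"twist":0},
  {"tx":0,"ty":0,"tz":0,"twist":0},
  {"tx":0,"ty":0,"tz":0,"twist":0},
  {"tx":0,"ty":0,"tz":0,"twist":0},
  {"tx":0,"ty":0,"tz":0,"twist":0},
  {"tx":0,"ty":0,"tz":0,"twist":0},
  {"tx":0,"ty":0,"tz":0,"twist":0},
])

```text
time_s: 25.75
tool_pos: [0.5189, 0.203, 0.1203]
orientation: [-2.345, -2.084, 0.014]
wrist_force: [-1.6, -0.7, 1.5]
grip_width: 0.0068
```

```bash
python3 tip.py 518 200 77.5
```

```text
t 25.75 tip [518.4 201.9  77.9] keyyaw -1.689 tilt 0.010 zax [-0.0096 -0.0028 -0.9999] F [-1.6 -0.7  1.5] T [-0.03  0.09  0.12]
->  [-1.9 -0.2  0.4]
```

Request:
move_arm([
  {"tx":0,"ty":0,"tz":0,"twist":0.015},
  {"tx":0,"ty":0,"tz":0,"twist":0.015},
  {"tx":0,"ty":0,"tz":0,"twist":0},
  {"tx":0,"ty":0,"tz":0,"twist":0},
  {"tx":0,"ty":0,"tz":0,"twist":0},
  {"tx":0,"ty":0,"tz":0,"twist":0},
  {"tx":0,"ty":0,"tz":0,"twist":0},
  {"tx":0,"ty":0,"tz":0,"twist":0},
  {"tx":0,"ty":0,"tz":0,"twist":0},
  {"tx":0,"ty":0,"tz":0,"twist":0},
])

```text
time_s: 27.0
tool_pos: [0.5189, 0.203, 0.1203]
orientation: [-2.379, -2.046, 0.014]
wrist_force: [-0.2, -0.5, 1.9]
grip_width: 0.0072
```

```bash
python3 tip.py 518 200 77.5
```

```text
t 27.00 tip [518.4 201.9  77.9] keyyaw -1.721 tilt 0.010 zax [-0.0096 -0.0028 -1.    ] F [-0.2 -0.5  1.9] T [-0.03  0.1   0.13]
->  [-2.  -0.1  0.4]
```

```bash
python3 - <<'E'
from h import *
cam('scene','s12'); crop('s12',375,310,405,340,20,'s12c')
ims=[np.clip(cv2.resize(cv2.imread('pics/%s.png'%n)[300:345,372:408],None,fx=9,fy=9,interpolation=cv2.INTER_CUBIC)*1.8,0,255).astype(np.uint8)[:400] for n in('scene0','s11','s12')]
im=np.hstack(ims); print(im.shape); cv2.imwrite('pics/o9.png',cv2.resize(im,(800,int(im.shape[0]*800/im.shape[1]))))
c=load('s12'); Rs=Ro.from_euler('z',-.26).as_matrix()
# bolt axis in station: x = lock x offset ~0, y range
for y in (4,8,12,16,20):
    print(y,((proj(c,np.array([.529,.2445,0])+Rs@np.array([0.,y,78])/1e3)[0]-[372,300]+.5)*9*800/972).round())
E
```

```text
(400, 972, 3)
4 [131. 224.]
8 [136. 236.]
12 [142. 249.]
16 [147. 261.]
20 [153. 273.]
```

View pics/o9.png

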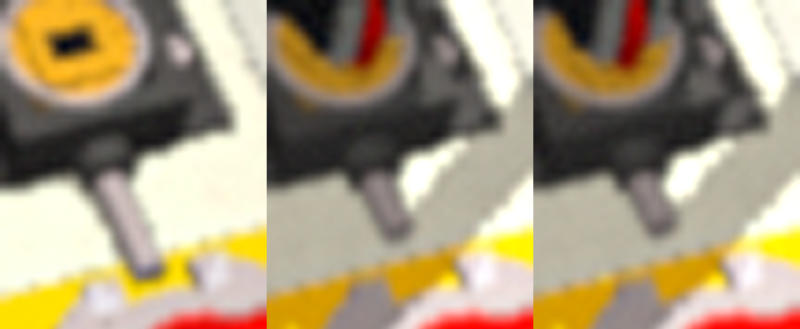

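```bash
python3 - <<'E'
from h import *
c=load('s12'); Rs=Ro.from_euler('z',-.26).as_matrix()
ys=np.arange(-4,24,1.)
for n in('scene0','s9','s10','s11','s12'):
    im=cv2.imread('pics/%s.png'%n).astype(np.float32)
    acc=0
    for xo in (-2,-1,0,1,2):
        P=proj(c,np.array([.529,.2445,0])+np.c_[np.full_like(ys,xo),ys,np.full_like(ys,79)]@Rs.T/1e3).astype(np.float32)
        acc=acc+cv2.remap(im,P[:,0][None],P[:,1][None],cv2.INTER_LINEAR)[0]
    acc/=5
    print(n); print(' B-R',(acc[:,0]-acc[:,2]).round().astype(int).tolist()); print(' G',acc[:,1].round().astype(int).tolist())
E
```

```text
scene0
 B-R [-10, -10, -10, -10, -10, -10, -10, -11, -11, -11, -10, -10, -10, -10, -10, -10, -10, -9, -9, -9, -8, -7, -6, -5, -13, -35, -62, -92]
 G [102, 102, 101, 102, 102, 101, 101, 101, 101, 102, 101, 102, 102, 102, 102, 103, 104, 104, 104, 102, 99, 93, 84, 73, 67, 70, 79, 95]
s9
 B-R [-7, -7, -7, -7, -7, -7, -7, -7, -7, -7, -7, -7, -6, -6, -7, -7, -6, -6, -5, -4, -4, -7, -17, -33, -56, -84, -106, -110]
 G [72, 72, 72, 72, 72, 72, 72, 72, 73, 73, 73, 73, 73, 73, 74, 74, 74, 73, 71, 68, 63, 60, 60, 62, 68, 75, 80, 84]
s10
 B-R [-7, -7, -7, -7, -7, -7, -7, -7, -7, -7, -7, -7, -7, -6, -5, -4, -4, -12, -26, -46, -74, -101, -113, -116, -118, -117, -116, -114]
 G [72, 72, 73, 73, 73, 73, 74, 74, 73, 73, 73, 73, 72, 68, 65, 61, 58, 58, 64, 71, 79, 84, 86, 87, 87, 86, 86, 87]
s11
 B-R [-7, -7, -8, -8, -8, -7, -7, -7, -7, -7, -6, -6, -7, -8, -10, -10, -11, -15, -24, -38, -62, -87, -105, -114, -117, -118, -118, -115]
 G [73, 73, 73, 73, 74, 73, 73, 71, 67, 64, 62, 62, 67, 76, 85, 92, 97, 98, 96, 93, 90, 88, 87, 87, 86, 86, 86, 87]
s12
 B-R [-7, -7, -7, -7, -6, -6, -7, -6, -6, -5, -7, -8, -10, -11, -11, -11, -11, -15, -24, -38, -61, -87, -105, -115, -118, -117, -117, -115]
 G [74, 74, 74, 73, 73, 71, 68, 64, 61, 60, 64, 71, 81, 91, 98, 100, 101, 99, 96, 92, 90, 88, 88, 87, 87, 87, 86, 87]
```

Along the bolt's axis, the dark tip has moved from y=20 to y=4.7 mm. That is about 15.3 mm, so the barrel has turned roughly 1.28–1.33 rad. One small nudge should show whether it is at the stop.

Request:
move_arm([
  {"tx":0,"ty":0,"tz":0,"twist":0.012},
  {"tx":0,"ty":0,"tz":0,"twist":0},
  {"tx":0,"ty":0,"tz":0,"twist":0},
  {"tx":0,"ty":0,"tz":0,"twist":0},
  {"tx":0,"ty":0,"tz":0,"twist":0},
  {"tx":0,"ty":0,"tz":0,"twist":0},
  {"tx":0,"ty":0,"tz":0,"twist":0},
  {"tx":0,"ty":0,"tz":0,"twist":0},
  {"tx":0,"ty":0,"tz":0,"twist":0},
  {"tx":0,"ty":0,"tz":0,"twist":0},
])

```text
time_s: 28.3
tool_pos: [0.5189, 0.203, 0.1203]
orientation: [-2.392, -2.03, 0.014]
wrist_force: [0.3, -1.3, 2.5]
grip_width: 0.0069
```

```bash
python3 tip.py 518 200 77.5
```

```text
t 28.30 tip [518.4 201.9  77.9] keyyaw -1.734 tilt 0.010 zax [-0.0095 -0.0028 -1.    ] F [ 0.3 -1.3  2.5] T [0.05 0.06 0.11]
->  [-2.  -0.1  0.4]
```

Request:
move_arm([
  {"tx":0,"ty":0,"tz":0,"twist":0.012},
  {"tx":0,"ty":0,"tz":0,"twist":0.01},
  {"tx":0,"ty":0,"tz":0,"twist":0},
  {"tx":0,"ty":0,"tz":0,"twist":0},
  {"tx":0,"ty":0,"tz":0,"twist":0},
  {"tx":0,"ty":0,"tz":0,"twist":0},
  {"tx":0,"ty":0,"tz":0,"twist":0},
  {"tx":0,"ty":0,"tz":0,"twist":0},
  {"tx":0,"ty":0,"tz":0,"twist":0},
  {"tx":0,"ty":0,"tz":0,"twist":0},
])

```text
time_s: 29.55
tool_pos: [0.519, 0.203, 0.1203]
orientation: [-2.416, -2.002, 0.014]
wrist_force: [0.1, -0.9, 2.2]
grip_width: 0.0071
```

```bash
python3 tip.py 518 200 77.5
```

```text
t 29.55 tip [518.4 201.9  77.9] keyyaw -1.758 tilt 0.010 zax [-0.0094 -0.0028 -1.    ] F [ 0.1 -0.9  2.2] T [-0.01  0.03  0.13]
->  [-2.  -0.   0.4]
```

Request:
move_arm([
  {"tx":0,"ty":0,"tz":0,"twist":0},
  {"tx":0,"ty":0,"tz":0,"twist":0},
  {"tx":0,"ty":0,"tz":0,"twist":0},
  {"tx":0,"ty":0,"tz":0,"twist":0},
  {"tx":0,"ty":0,"tz":0,"twist":0},
  {"tx":0,"ty":0,"tz":-5,"twist":0},
  {"tx":0,"ty":0,"tz":-10,"twist":0},
  {"tx":0,"ty":0,"tz":-20,"twist":0},
  {"tx":0,"ty":0,"tz":-20,"twist":0},
  {"tx":0,"ty":0,"tz":-15,"twist":0},
], grip=0.45)

```text
time_s: 30.8
tool_pos: [0.5189, 0.203, 0.1929]
orientation: [-2.415, -2.001, 0.017]
wrist_force: [0.6, -0.1, -0.7]
grip_width: 0.0385
```

```bash
python3 go.py 0.5444 0.3025 0.17 1.31; python3 - <<'E'
from h import *
cam('scene','s13'); crop('s13',330,250,460,380,6,'s13c')
E
```

```text
t 30.80 p [0.5189 0.203  0.1929] yaw_y -0.187 tilt 0.0119 q1 0.28 q6 0.47 F [ 0.6 -0.1 -0.7] T [-0.01 -0.01 -0.02] w 0.0385
-> t xyz mm [102.6   6.8  22.3] twist -1.497
```

View pics/s13c.png

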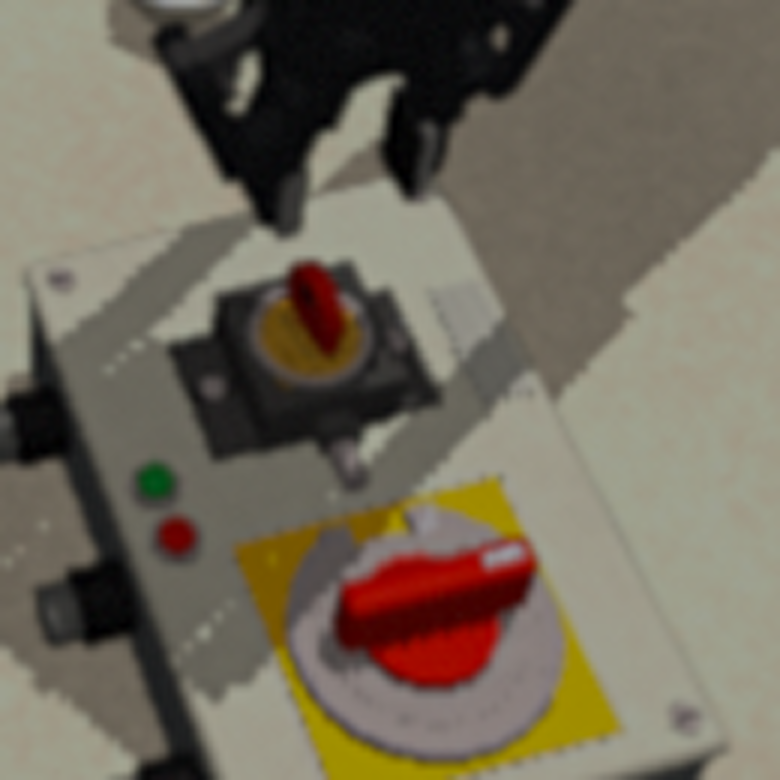

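```bash
python3 - <<'E' | tail -8
from m1 import *
print()
for n,c,P in(('t',ct,full([(218,215),(180,365)],170,195,6)),):
    W=unproj(c,P,.114); print(W.round(4).tolist(),W.mean(0),np.arctan2(*(W[0]-W[1])[[1,0]]))
# scene now
c=load('s13')
P=full([(347,592),(530,545)],330,250,6); W=unproj(c,P,.114); print(W.round(4).tolist(),W.mean(0),np.arctan2(*(W[0]-W[1])[[1,0]]))
Rs=Ro.from_euler('z',-.26).as_matrix(); H=np.array([.529,.2445,0])+Rs@[0,.06,.114]; print('pred',H)
im=cv2.imread('pics/s13.png')[250:380,330:460]; im=np.clip(cv2.resize(im,None,fx=6,fy=6,interpolation=cv2.INTER_CUBIC)*1.6,0,255).astype(np.uint8)
for yaw,col in((-.26,(255,255,0)),(-.36,(0,255,0))):
  Rh=Ro.from_euler('z',yaw).as_matrix()
  for z in(0,-.03):
    q=((proj(c,H+np.array([[.033,.007,z],[.033,-.007,z],[-.033,-.007,z],[-.033,.007,z]])@Rh.T)-[330,250]+.5)*6-.5).astype(int)
    cv2.polylines(im,[q.reshape(-1,1,2)],True,col,1,cv2.LINE_AA)
cv2.imwrite('pics/o10.png',im[450:,200:650])
E
```

```text
station [ 0.528   0.2407 -0.2518] [[-0.9, -0.4], [0.2, 2.0], [-0.6, 0.3], [1.2, -1.9]]
 kw [[0.5182 0.1991 0.0975]] [[  0.8 -42.8]]
station [ 0.5301  0.2468 -0.268 ] [[-1.7, -0.9], [0.5, -0.1], [0.6, 0.9], [0.5, 0.2]]
 kw [[0.5175 0.2013 0.0975]] [[ -0.1 -47.2]]

[[0.5743, 0.293, 0.114], [0.5121, 0.3073, 0.114]] [0.5432184  0.30015574 0.114     ] -0.22531072894079765
[[0.5737, 0.2939, 0.114], [0.5133, 0.3105, 0.114]] [0.54351993 0.30218045 0.114     ] -0.26895377789109753
pred [0.54442483 0.3024834  0.114     ]
```

View pics/o10.png

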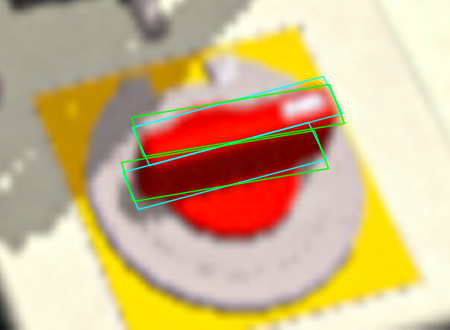

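Request:
move_arm([
  {"tx":0,"ty":0,"tz":0,"twist":-0.15},
  {"tx":0,"ty":0,"tz":0,"twist":-0.17},
  {"tx":0,"ty":0,"tz":0,"twist":-0.17},
  {"tx":0,"ty":0,"tz":0,"twist":-0.17},
  {"tx":0,"ty":0,"tz":0,"twist":-0.17},
  {"tx":0,"ty":0,"tz":0,"twist":-0.17},
  {"tx":0,"ty":0,"tz":0,"twist":-0.17},
  {"tx":0,"ty":0,"tz":0,"twist":-0.17},
  {"tx":0,"ty":0,"tz":0,"twist":-0.1},
  {"tx":0,"ty":0,"tz":0,"twist":0},
])

```text
time_s: 32.1
tool_pos: [0.52, 0.2034, 0.1959]
orientation: [-0.423, -3.106, 0.005]
wrist_force: [0.9, -0.7, -0.7]
grip_width: 0.0383
```

```bash
python3 go.py 0.5438 0.3018 0.15 1.29
```

```text
t 32.10 p [0.52   0.2034 0.1959] yaw_y 1.300 tilt 0.0078 q1 0.28 q6 -1.02 F [ 0.9 -0.7 -0.7] T [-0.03  0.01  0.03] w 0.0383
-> t xyz mm [  3.2 101.4  45.5] twist 0.01
```

Request:
move_arm([
  {"tx":0,"ty":15,"tz":0,"twist":0.01},
  {"tx":1,"ty":22,"tz":0,"twist":0},
  {"tx":1,"ty":22,"tz":0,"twist":0},
  {"tx":1,"ty":20,"tz":5,"twist":0},
  {"tx":0,"ty":13,"tz":8,"twist":0},
  {"tx":0,"ty":5,"tz":10,"twist":0},
  {"tx":0,"ty":0,"tz":10,"twist":0},
  {"tx":0,"ty":0,"tz":8,"twist":0},
  {"tx":0,"ty":0,"tz":2,"twist":0},
  {"tx":0,"ty":0,"tz":0,"twist":0},
])

```text
time_s: 33.35
tool_pos: [0.545, 0.3025, 0.1488]
orientation: [-0.463, -3.099, 0.005]
wrist_force: [0.6, 0.6, 0.5]
grip_width: 0.0384
```

```bash
python3 go.py 0.5438 0.3018 0.106 1.29; python3 - <<'E'
from h import *
cam('scene','s14'); crop('s14',330,250,460,380,6,'s14c')
E
```

```text
t 33.35 p [0.545  0.3025 0.1488] yaw_y 1.274 tilt 0.0089 q1 0.42 q6 -0.85 F [0.6 0.6 0.5] T [ 0.01 -0.07 -0.02] w 0.0384
-> t xyz mm [ 0.6 -0.8 42.8] twist -0.016
```

View pics/s14c.png

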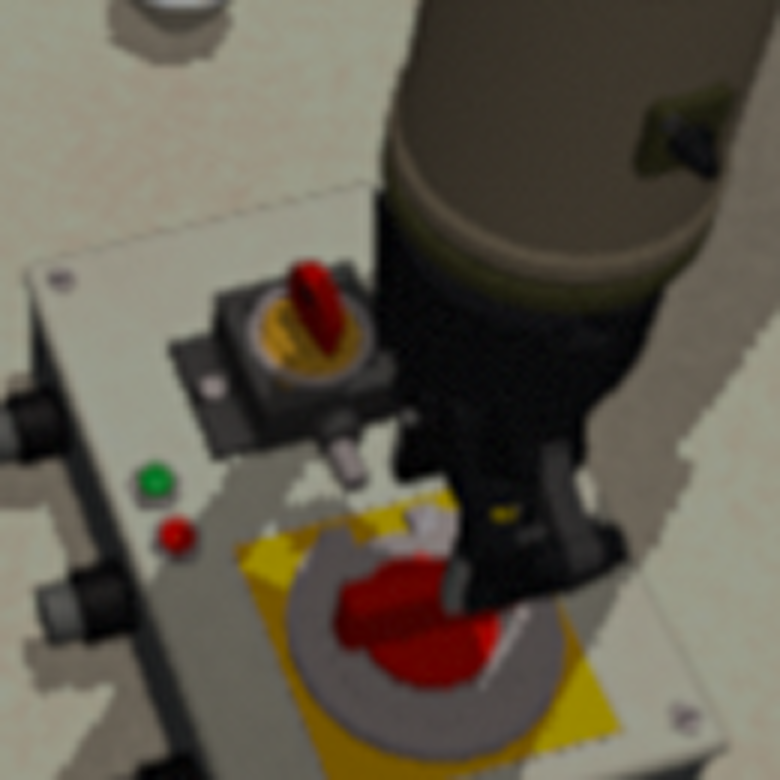

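Request:
move_arm([
  {"tx":0.6,"ty":-0.8,"tz":4,"twist":-0.015},
  {"tx":0,"ty":0,"tz":7,"twist":0},
  {"tx":0,"ty":0,"tz":7,"twist":0},
  {"tx":0,"ty":0,"tz":7,"twist":0},
  {"tx":0,"ty":0,"tz":7,"twist":0},
  {"tx":0,"ty":0,"tz":5,"twist":0},
  {"tx":0,"ty":0,"tz":3,"twist":0},
  {"tx":0,"ty":0,"tz":1,"twist":0},
  {"tx":0,"ty":0,"tz":0,"twist":0},
  {"tx":0,"ty":0,"tz":0,"twist":0},
])

```text
time_s: 34.65
tool_pos: [0.5444, 0.3018, 0.1059]
orientation: [-0.439, -3.104, 0.004]
wrist_force: [0.5, -0.7, 0.7]
grip_width: 0.0384
```

```bash
python3 go.py 0.5438 0.3018 0.106 1.29
```

```text
t 34.65 p [0.5444 0.3018 0.1059] yaw_y 1.290 tilt 0.0073 q1 0.42 q6 -0.87 F [ 0.5 -0.7  0.7] T [-0.02 -0.01 -0.04] w 0.0384
-> t xyz mm [ 0.6 -0.2 -0.1] twist -0.0
```

Closing on the handle, then turning it.

Request:
move_arm([
  {"tx":0,"ty":0,"tz":0,"twist":0},
  {"tx":0,"ty":0,"tz":0,"twist":0},
  {"tx":0,"ty":0,"tz":0,"twist":0},
  {"tx":0,"ty":0,"tz":0,"twist":0},
  {"tx":0,"ty":0,"tz":0,"twist":0},
  {"tx":0,"ty":0,"tz":0,"twist":0.06},
  {"tx":0,"ty":0,"tz":0,"twist":0.08},
  {"tx":0,"ty":0,"tz":0,"twist":0.08},
  {"tx":0,"ty":0,"tz":0,"twist":0.08},
  {"tx":0,"ty":0,"tz":0,"twist":0},
], grip=0, grip_force=50)

```text
time_s: 35.9
tool_pos: [0.545, 0.3034, 0.1066]
orientation: [-0.909, -3.002, 0.001]
wrist_force: [0.8, 1.7, -1.4]
grip_width: 0.0129
```

```bash
python3 go.py 0.5438 0.3018 0.106 0.26
```

```text
t 35.90 p [0.545  0.3034 0.1066] yaw_y 0.983 tilt 0.0053 q1 0.42 q6 -0.56 F [ 0.8  1.7 -1.4] T [ 0.02 -0.03 -0.17] w 0.0129
-> t xyz mm [ 0.1 -2.   0.6] twist 0.723
```

Request:
move_arm([
  {"tx":0,"ty":0,"tz":0,"twist":0.06},
  {"tx":0,"ty":0,"tz":0,"twist":0.08},
  {"tx":0,"ty":0,"tz":0,"twist":0.08},
  {"tx":0,"ty":0,"tz":0,"twist":0.08},
  {"tx":0,"ty":0,"tz":0,"twist":0.08},
  {"tx":0,"ty":0,"tz":0,"twist":0.08},
  {"tx":0,"ty":0,"tz":0,"twist":0.06},
  {"tx":0,"ty":0,"tz":0,"twist":0},
  {"tx":0,"ty":0,"tz":0,"twist":0},
  {"tx":0,"ty":0,"tz":0,"twist":0},
])

```text
time_s: 37.15
tool_pos: [0.5449, 0.3034, 0.1066]
orientation: [-1.644, -2.67, 0.002]
wrist_force: [0.3, 0.9, -1.4]
grip_width: 0.0129
```

```bash
python3 go.py 0.5438 0.3018 0.106 0.26; python3 - <<'E'
from h import *
cam('scene','s15'); crop('s15',330,250,460,380,6,'s15c')
E
```

```text
t 37.15 p [0.5449 0.3034 0.1066] yaw_y 0.467 tilt 0.0060 q1 0.42 q6 -0.04 F [ 0.3  0.9 -1.4] T [ 0.14  0.1  -0.11] w 0.0129
-> t xyz mm [-1.  -1.7  0.6] twist 0.207
```

View pics/s15c.png

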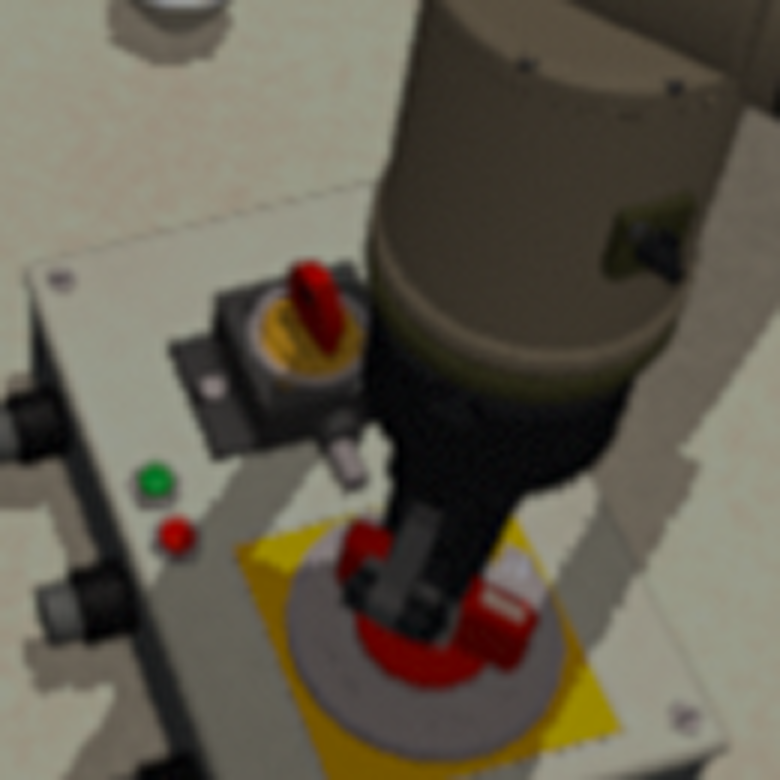

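Request:
move_arm([
  {"tx":0,"ty":0,"tz":0,"twist":0.05},
  {"tx":0,"ty":0,"tz":0,"twist":0.05},
  {"tx":0,"ty":0,"tz":0,"twist":0.04},
  {"tx":0,"ty":0,"tz":0,"twist":0.03},
  {"tx":0,"ty":0,"tz":0,"twist":0.02},
  {"tx":0,"ty":0,"tz":0,"twist":0.02},
  {"tx":0,"ty":0,"tz":0,"twist":0},
  {"tx":0,"ty":0,"tz":0,"twist":0},
  {"tx":0,"ty":0,"tz":0,"twist":0},
  {"tx":0,"ty":0,"tz":0,"twist":0},
])

```text
time_s: 38.45
tool_pos: [0.5448, 0.3035, 0.1066]
orientation: [-1.917, -2.482, 0.003]
wrist_force: [0.3, 1.0, -0.7]
grip_width: 0.013
```

```bash
python3 go.py 0.5438 0.3018 0.106 0.26
```

```text
t 38.45 p [0.5448 0.3035 0.1066] yaw_y 0.255 tilt 0.0058 q1 0.42 q6 0.17 F [ 0.3  1.  -0.7] T [0.25 0.05 0.14] w 0.0130
-> t xyz mm [-1.4 -1.4  0.6] twist -0.005
```

Request:
move_arm([
  {"tx":0,"ty":0,"tz":0,"twist":0.02},
  {"tx":0,"ty":0,"tz":0,"twist":0.02},
  {"tx":0,"ty":0,"tz":0,"twist":0.02},
  {"tx":0,"ty":0,"tz":0,"twist":0},
  {"tx":0,"ty":0,"tz":0,"twist":0},
  {"tx":0,"ty":0,"tz":0,"twist":0},
  {"tx":0,"ty":0,"tz":0,"twist":0},
  {"tx":0,"ty":0,"tz":0,"twist":0},
  {"tx":0,"ty":0,"tz":0,"twist":0},
  {"tx":0,"ty":0,"tz":0,"twist":0},
])

```text
time_s: 39.7
tool_pos: [0.5449, 0.3035, 0.1067]
orientation: [-1.991, -2.424, 0.004]
wrist_force: [0.5, 0.0, -1.3]
grip_width: 0.0134
```

```bash
python3 go.py 0.5438 0.3018 0.106 0.26
```

```text
t 39.70 p [0.5449 0.3035 0.1067] yaw_y 0.195 tilt 0.0049 q1 0.42 q6 0.23 F [ 0.5  0.  -1.3] T [0.2  0.04 1.72] w 0.0134
-> t xyz mm [-1.4 -1.4  0.7] twist -0.065
```

The torque rose to 1.7 N m, so the handle is at its ON stop. Now I release and lift off.

Request:
move_arm([
  {"tx":0,"ty":0,"tz":0,"twist":-0.015},
  {"tx":0,"ty":0,"tz":0,"twist":0},
  {"tx":0,"ty":0,"tz":0,"twist":0},
  {"tx":0,"ty":0,"tz":0,"twist":0},
  {"tx":0,"ty":0,"tz":0,"twist":0},
  {"tx":0,"ty":0,"tz":-5,"twist":0},
  {"tx":0,"ty":0,"tz":-15,"twist":0},
  {"tx":0,"ty":0,"tz":-25,"twist":0},
  {"tx":0,"ty":0,"tz":-25,"twist":0},
  {"tx":0,"ty":0,"tz":-15,"twist":0},
], grip=0.45)

```text
time_s: 40.95
tool_pos: [0.5451, 0.303, 0.1967]
orientation: [-1.977, -2.434, 0.004]
wrist_force: [-0.4, 0.1, -0.7]
grip_width: 0.0384
```

```bash
python3 go.py 0.4 0.3 0.3 0.26
```

```text
t 40.95 p [0.5451 0.303  0.1967] yaw_y 0.207 tilt 0.0062 q1 0.42 q6 0.22 F [-0.4  0.1 -0.7] T [-0.06  0.01 -0.02] w 0.0384
-> t xyz mm [  27.1 -143.2 -102.5] twist -0.053
```

Request:
move_arm([
  {"tx":0,"ty":0,"tz":-20,"twist":0},
  {"tx":0,"ty":-5,"tz":-20,"twist":0},
  {"tx":3,"ty":-15,"tz":-20,"twist":0},
  {"tx":5,"ty":-20,"tz":-20,"twist":0},
  {"tx":5,"ty":-20,"tz":-15,"twist":0},
  {"tx":5,"ty":-20,"tz":0,"twist":0},
  {"tx":5,"ty":-20,"tz":0,"twist":0},
  {"tx":3,"ty":-10,"tz":0,"twist":0},
  {"tx":0,"ty":0,"tz":0,"twist":0},
  {"tx":0,"ty":0,"tz":0,"twist":0},
])

```text
time_s: 42.2
tool_pos: [0.4288, 0.3055, 0.3037]
orientation: [-1.979, -2.436, -0.003]
wrist_force: [0.5, 0.8, -0.3]
grip_width: 0.0385
```

```bash
python3 go.py; python3 - <<'E'
from h import *
cam('scene','s16'); crop('s16',330,260,450,380,6,'s16c')
c=load('s16'); H=np.array([.5438,.302,.114])
Rs=Ro.from_euler('z',-.26).as_matrix(); ys=np.arange(-4,24,1.)
im=cv2.imread('pics/s16.png').astype(np.float32); acc=0
for xo in (-2,-1,0,1,2):
    P=proj(c,np.array([.529,.2445,0])+np.c_[np.full_like(ys,xo),ys,np.full_like(ys,79)]@Rs.T/1e3).astype(np.float32)
    acc=acc+cv2.remap(im,P[:,0][None],P[:,1][None],cv2.INTER_LINEAR)[0]/5
print((acc[:,1]).round().astype(int).tolist())
for j in (.97,1.05):
    Rh=Ro.from_euler('z',-.26-j).as_matrix(); print(j,((proj(c,H+np.array([[.033,0,0],[-.033,0,0]])@Rh.T)-[330,260]+.5)*6-.5).round().tolist())
E
```

```text
t 42.20 p [0.4288 0.3055 0.3037] yaw_y 0.206 tilt 0.0040 q1 0.52 q6 0.31 F [ 0.5  0.8 -0.3] T [-0.04  0.04  0.01] w 0.0385
[105, 106, 106, 105, 104, 100, 93, 83, 73, 65, 68, 75, 84, 93, 98, 97, 94, 86, 72, 58, 42, 26, 16, 8, 3, 3, 2, 2]
0.97 [[351.0, 450.0], [528.0, 569.0]]
1.05 [[356.0, 445.0], [523.0, 574.0]]
```

View pics/s16c.png

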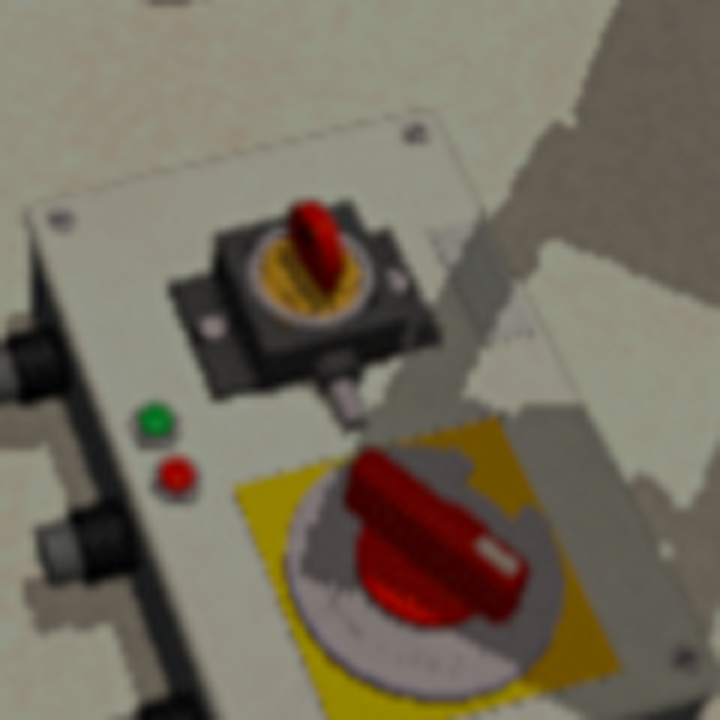

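View pics/s16.png

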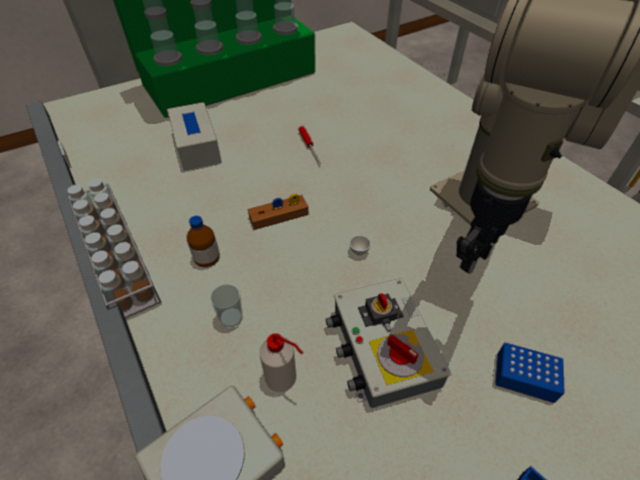

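```bash
python3 - <<'E'
from ov import *
L=[]
for yaw in (-1.51,-1.60,-1.70):
  R=np.array([[-1,0,0],[0,1,0],[0,0,-1.]]) ; R=Ro.from_euler('z',yaw).as_matrix()@R
  p=np.array([.518,.201,.0775+.042]); overlay('s16',365,285,36,36,11,'tmp',p,R,gam=1.8); L.append(cv2.imread('pics/tmp.png'))
  overlay('s16',365,285,36,36,11,'tmp2',p+[0,0,9],R)
L.append(cv2.imread('pics/tmp2.png'))
cv2.imwrite('pics/o11.png',cv2.resize(np.vstack([np.hstack(L[:2]),np.hstack(L[2:])]),(600,600)))
E
```

```text
(no output)
```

View pics/o11.png

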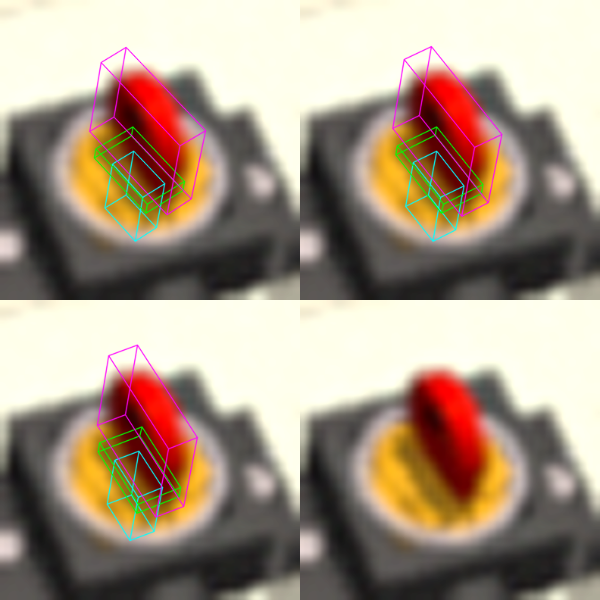

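```bash
python3 -c "
from h import *
print(arm.sign_off())"
```

```text
the job is handed in; nothing more can be done
None
```

I took the red key from the stand, put it home in the lock, turned it clockwise, turned the isolator handle to ON, and handed the job in at about 42 s. No verdict was reported.

- **Insertion:** the key went in with almost no force. It seated at about 7 N, with its tip at 77.8 mm by the arm's readings.
- **Barrel:** I never felt a torque jump at the barrel's stop; the torque stayed at 0.1–0.13 N m. The evidence is the bolt in the scene picture, drawn back about 15.2 mm. That puts the barrel at roughly 1.27–1.33 rad against the 1.2 needed, with an error of about 0.03 rad. The bolt is clear of the disc.
- **Isolator:** I turned the handle until the torque rose to 1.7 N m, so it is on its stop. In the last picture the bar lies as expected for about 1.05 rad.
- **End state:** in the last picture the red key stands in the lock, and my key model drawn at the home height roughly fits it. The other two keys and the bench items look where they were, but I did not measure them. The gripper is open and well clear.

The two cameras put the keyway about 2 mm apart, which made no difference in the end.

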